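Reverse the ratchet of a bench clamp, feel it free-wheel, and clamp a wood block

ROBOT

A 7-joint arm with a two-finger parallel gripper is mounted at the origin on a cart in front of the work surface, level with it; the furniture and walls round the work are solid. World frame = base frame: x ahead of the robot, y to its left, z up, the work surface at z = 0. Lengths are in m, angles in rad, forces in N, time in s.
With the tool pointing down it reaches from about 0.425 to 0.925 m from the base axis. Payload 6.8 kg.
Tool frame: the origin (TCP) lies on the centre line of the jaws, within the pads' length; the fingertips stand 25 mm ahead of it and the grasp point (between the pads) lies 6 mm ahead of it; z points along the fingers, y is the line along which they close (so a half turn about z gives the same grasp; the last joint's range is limited). The gripper opens to 85 mm and grips with 20 to 120 N. Pads are 22 mm wide; open, the fingers measure 114 mm over their backs; the gripper's body (76 mm by 85 mm) begins 54 mm behind the grasp point. The pads swing forward as they close: fully open they stand 13 mm farther back than shut.
Start: joints at [1.126, 0.477, 0.022, 1.555, -0.011, 1.109, -0.083], TCP at [0.223, -0.637, 0.256] pointing down, gripper open.
Joint ranges: [-2.96, 2.96], [-0.34, 2.1], [-1.41, 1.46], [0.24, 2.44], [-1.37, 4.51], [0.17, 1.92], [-2.96, 2.96]. Speed limits (rad/s): [2.39, 2.39, 3.14, 3.14, 3.14, 3.14, 3.14].

INTERFACE

Orientations are given as a rotation vector (axis times angle).
In Python, from bench import telemetry, grab_frame, job gives the robot as it stands.
- The arm moves only by the tool apply_moves, never from a script. Its argument "rows" is a list of rows, each a list of 2 entries, a list of its own where there are three numbers: the shift along the tool's x, y, z each as a share of 250 mm, from -1 to 1, then the turn, a rotation vector about the tool's x, y, z each as a share of pi rad, from -1 to 1. A call has 1 to 10 rows; each row is the pose to reach, as a shift and turn from the pose commanded when the call began, along the tool's axes at that moment, turning the shorter way round; what a row does not reach only later rows make up. A row lasts 1/8 s, in which the tool goes at most 62.5 mm and 10.7 degrees, less where a joint would pass 70% of its speed; a pose out of reach is approached as far as the arm can. A call with a number of a shift or a turn outside -1 to 1 is refused whole. A call with a gripper value outside its range is refused whole. "jaw" is the gripper's target within -1 to 1 (fully open at 1, half-way at 0, shut at -1), set as the call begins (left out, the last holds). The fingers move at their own pace and stop on an object; "newtons" is the grip in N (left out, the last holds). Time passes only in rows, so rows that repeat a pose let the fingers close. It gives the time, the measured TCP pose, the force, the opening and the grip force at its end, in the units of the state.
- telemetry.get_obs(): the state, without advancing time (a new reading comes with each control period).
- grab_frame(name): name is "side" or "top"; returns a dict with "frame" (480x640x3 uint8, red, green, blue), "vertical_fov" (degrees; the focal length in pixels is half the picture's height over the tangent of half this angle, whatever the lens; pixels are square), "cx", "cy" (the principal point, pixels), "origin" and "attitude" of the camera in the world. Camera axes: x right, y up, looking along -z (the intrinsics and any distortion apply to the point x, -y, -z); pixel columns grow to the right and rows downward; lengths in m; the calibration is good to about 2 mm. A picture is of the moment at which its call begins. There is no depth.
- job.hand_in(): hands the job in; it is judged then, once.
The state is a dict: "clock": time; "joints": joint angles; "qvel": joint speeds; "tau": joint torques, N m; "tcp_pos": TCP position; "orientation": TCP orientation; "contact_force": force on the tool from outside, world axes, zero at the start; "moment": the same for the moment, N m; "grip_width": finger opening in m; "gripper_force": force on a finger pad.
Only numpy, scipy, OpenCV 4.12 (cv2) and the standard library are available. Lean on these libraries where they do the work, as an engineer would, in place of code of your own. Each camera call takes 0.05 s, during which the arm holds its last target. There are 200 camera calls.

TASK

The ratchet handle of the small bench clamp is set to wind the jaw open. Flip the direction lever on the ratchet head fully over to its other end without moving the jaw, then swing the handle counter-clockwise (seen from above) right back to its stop to feel that it now free-wheels and the jaw stays where it is. Then work the handle clockwise, with more free back-swings if needed, until the wood block is firmly held between the jaw and the stop; do not crush the block (stop as soon as the handle goes clearly stiff), let go, and leave the other things on the bench alone.

Things in the scene. Friction and masses are not known exactly. Their poses are not given: they have to be found in the camera images.
- clamp: Grey iron rack-and-pinion bench clamp, fixed; base plate 64 x 180 x 10 mm, gear housing 46 mm high. Origin: on the bench right under the vertical spindle axis, about which the handle turns; z up. The jaw closes towards its -y axis: housing, jaw, wood block, then a fixed iron stop, bolted at a different place each time (not given).
- handle (a joint): Ratchet handle angle about the spindle axis, rad, positive counter-clockwise from above; stops at -0.55 and +0.55. The handle points at world angle clamp yaw + pi/2 - 0.35 + this value. It keeps its place when released. Its flat steel head and bar lie 61 to 68 mm above the bench. A full jaw closure may need one or two strokes.
- handle_grip (a point): Centre of the upright black grip at the handle's end: 24 mm in diameter, from 70 to 112 mm above the bench, this point at 91 mm, 120 mm from the spindle axis. It spins freely on its pin, so the wrist need not turn. Felt here while swinging: free-wheeling about 2 N, running the jaw about 6 N; each further 1 N puts 5 N on the block: 9 to 13 N is firm, 17 N crushes it.
- dir_lever (a joint): Direction lever angle, rad, about a vertical pin on the handle head 52 mm from the spindle axis; stops at +0.42 and -0.42, friction holds it where left. Positive (the start): the handle drives the spindle counter-clockwise (opens the jaw) and free-wheels clockwise. Fully negative: it drives clockwise (closes the jaw) and free-wheels counter-clockwise. In between it does not engage reliably.
- lever_tab (a point): Centre of the direction lever's upright dark round tab: 10 mm in diameter, from 69 to 92 mm above the bench, this point at 81 mm; 36 mm from the lever's pin, towards the spindle axis. Looking from the spindle along the handle to the grip, the tab starts 15 mm right of the handle's centre line and must be pushed 15 mm left of it (counter-clockwise about the spindle), with about 4 N.
- jaw: Sliding steel jaw, 60 mm wide, top 36 mm above the bench, its face a sprung black pad (25 N per mm). It closes along the clamp's -y by 24 mm per rad of clockwise spindle turn and stays put when the handle is released. At the start its origin coincides with the clamp's. 10 to 22 mm of gap remain to be closed in all. The ratchet has 18 teeth: up to 0.35 rad of handle stroke may pass before it bites.
- wood_block: Loose offcut of wood, 32 x 85 x 16 mm, lying on the clamp's base plate between jaw and stop, its 85 mm length across the clamp. Origin: centre of its underside, 10 mm above the bench. It is not to be handled.
- tape_roll_1: Bystander: orange tape roll, 62 mm across, 20 mm high, flat on the bench. Origin: centre of its underside.
- chip_tray: Bystander: small white tray with a chip board, 44 x 52 x 8 mm, flat on the bench. Origin: centre of its underside.
- loupe: Bystander: black eye loupe, 35 mm across, 26 mm high, on the bench. Origin: centre of its underside.
- driver: Bystander: small blue screwdriver, 142 mm long, 12 mm thick, lying on the bench. Origin: centre of its underside.

How it is judged:
On the way, in this order (a step that is already met when the one before it is completed fails the run):
1. the direction lever is flipped over (beyond -0.3 rad), the jaw has not moved by more than 2 mm (value of joint dir_lever below -0.3 rad and distance of jaw from where it was at the start of the episode below 0.002 m), for 0.1 s.
2. the handle has been swung back counter-clockwise to its stop (beyond +0.4 rad), free-wheeling: the jaw is still within 2 mm of its start (all of step 1 and value of joint handle above 0.4 rad), for 0.1 s.
3. the jaw presses the wood block against the stop with more than 15 N (contact force between jaw and wood_block above 15 N), for 0.2 s.
At the end, for the whole second after the job is handed in: The wood block lies flat (within 0.08 rad), at rest, within 25 mm of where it was, held with more than 12 N between jaw and stop; the direction lever is still fully over on its tightening side (below -0.3 rad) (contact force between jaw and wood_block above 12 N and value of joint dir_lever below -0.3 rad and linear speed of wood_block below 0.01 m/s and angle between wood_block's own z axis and vertical below 0.08 rad and distance of wood_block from where it was at the start of the episode below 0.025 m); the robot touches nothing.
It fails at once if the jaw crushes the wood block with more than 60 N (contact force between jaw and wood_block above 60 N).
It fails at once if a bystander (tape roll, chip tray, loupe, screwdriver) is moved by more than 15 mm (distance of any of tape_roll_1, chip_tray, loupe, driver from where it was at the start of the episode above 0.015 m).
It also fails if it takes over 58 s, if anything falls off the work surface, if the arm or the gripper's body presses on something with over 40 N, if the wrist force passes 120 N, or if a joint passes its speed limit or range.

## Working session

There is one attempt and no reset: what is moved stays moved. The work goes in short steps, Python scripts to look and compute and a tool call to move; the robot and the scene stay as the last step left them, time stands still between calls to the robot, and variables do not carry over. Pictures are saved under pics/ and viewed, at most 10 in all, crops included, and the job is handed in when it is done.

Besides the shell and the picture viewer there is one more tool, called after ">>>" by a JSON object that holds its "fn" and its "kwargs". apply_moves: Moves the arm, as the interface text tells. Its arguments: {"type":"object","properties":{"rows":{"type":"array"},"jaw":{"type":"number"},"newtons":{"type":"number"}},"required":["rows"]}

```bash
mkdir -p pics; ls; cat > h.py <<'E'
import numpy as np, cv2
from bench import telemetry, grab_frame, job
def cam(n):
    f=grab_frame(n); print(n,{k:v for k,v in f.items() if k!='frame'}); return f
E
python3 - <<'E'
from h import *
for n in("top","side"):
    f=cam(n); cv2.imwrite(f"pics/{n}0.png",f["frame"][...,::-1])
print(telemetry.get_obs())
E
```

```text
pics
top {'vertical_fov': 53.23672510261025, 'cx': 314.66401220793176, 'cy': 233.59702041780307, 'origin': array([0.3361889 , 0.02631747, 0.94283654]), 'attitude': array([ 0.13841582, -0.148476  , -1.59187505])}
side {'vertical_fov': 45.126193826125935, 'cx': 318.6069338829867, 'cy': 238.44556381176884, 'origin': array([0.02633663, 0.84379406, 0.43044656]), 'attitude': array([ 0.4138316 , -1.53377569, -2.18784237])}
{'clock': 0.1, 'joints': array([ 1.12587905,  0.47770639,  0.02238173,  1.55632248, -0.01149262,
        1.10928782, -0.08310255]), 'qvel': array([ 1.38630542e-04, -1.78148848e-03, -5.22635459e-04, -4.94956524e-04,
        1.55220964e-03,  2.95468077e-04,  8.81138008e-05]), 'tau': array([ 4.06000836e-03, -5.97761643e+01,  1.61284313e+00, -2.81958729e+01,
        1.26517258e-02,  5.00096648e-03,  4.84295902e-05]), 'tcp_pos': array([ 0.22289042, -0.63663642,  0.25544378]), 'orientation': array([-3.09562974e+00, -5.26294195e-01,  6.34151945e-04]), 'contact_force': array([ 0.4428627 , -0.94529831,  0.03559392]), 'moment': array([ 0.00913101, -0.01163602, -0.00224022]), 'gripper_force': 0.0, 'grip_width': 0.08556368894448829}
```

View pics/top0.png

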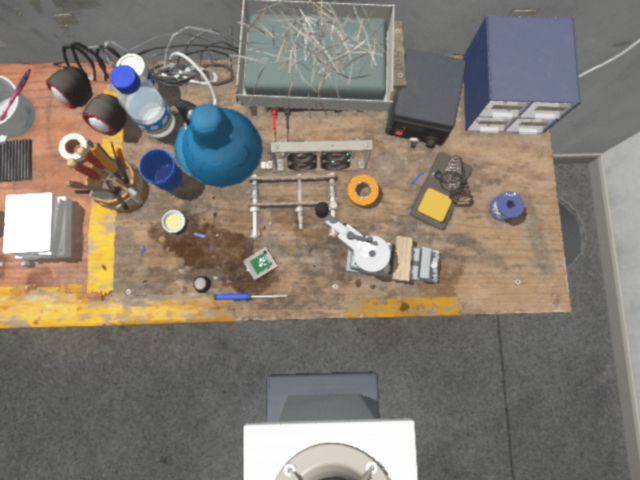

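View pics/side0.png

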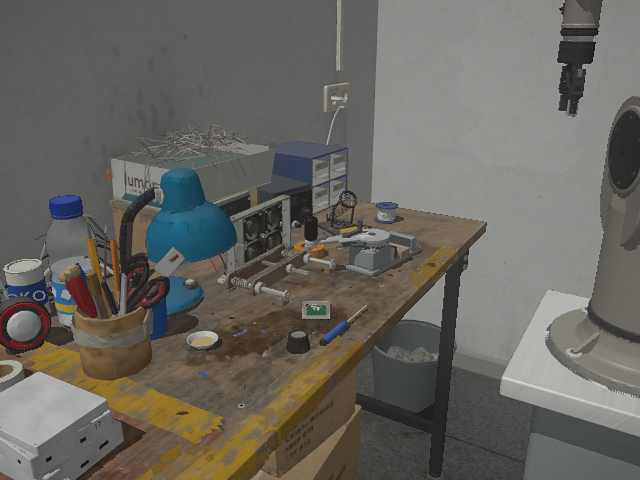

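The top view shows the spindle disc at about (373,253), the black grip at (322,210), the block at (402,258) and the stop at (427,264). Side view confirms this. Now a zoom on the clamp.

```bash
cat >> h.py <<'E'
from scipy.spatial.transform import Rotation as R
def ray(f,u,v):
    F=240/np.tan(np.radians(f["vertical_fov"])/2)
    d=np.array([(u-f["cx"])/F,-(v-f["cy"])/F,-1]); return np.array(f["origin"]),R.from_rotvec(f["attitude"]).apply(d)
def plane(f,u,v,z):
    o,d=ray(f,u,v); return (o+d*(z-o[2])/d[2])
def proj(f,p):
    F=240/np.tan(np.radians(f["vertical_fov"])/2)
    c=R.from_rotvec(f["attitude"]).inv().apply(np.array(p)-f["origin"]); return np.array([f["cx"]-F*c[0]/c[2],f["cy"]+F*c[1]/c[2]])
def crop(f,n,x,y,w,h,s):
    cv2.imwrite(f"pics/{n}.png",cv2.resize(f["frame"][y:y+h,x:x+w,::-1],None,fx=s,fy=s,interpolation=cv2.INTER_CUBIC))
E
python3 - <<'E'
from h import *
f=cam("top"); g=cam("side")
a=cv2.resize(f["frame"][190:300,300:450,::-1],(750,550),interpolation=cv2.INTER_CUBIC)
cv2.imwrite("pics/c1.png",a)
crop(g,"c2",280,195,150,90,5)
E
```

```text
top {'vertical_fov': 53.23672510261025, 'cx': 314.66401220793176, 'cy': 233.59702041780307, 'origin': array([0.3361889 , 0.02631747, 0.94283654]), 'attitude': array([ 0.13841582, -0.148476  , -1.59187505])}
side {'vertical_fov': 45.126193826125935, 'cx': 318.6069338829867, 'cy': 238.44556381176884, 'origin': array([0.02633663, 0.84379406, 0.43044656]), 'attitude': array([ 0.4138316 , -1.53377569, -2.18784237])}
```

View pics/c1.png

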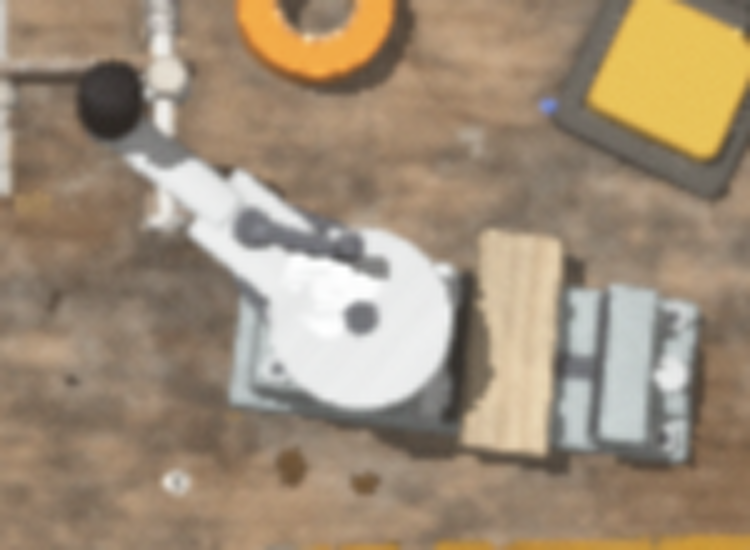

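View pics/c2.png

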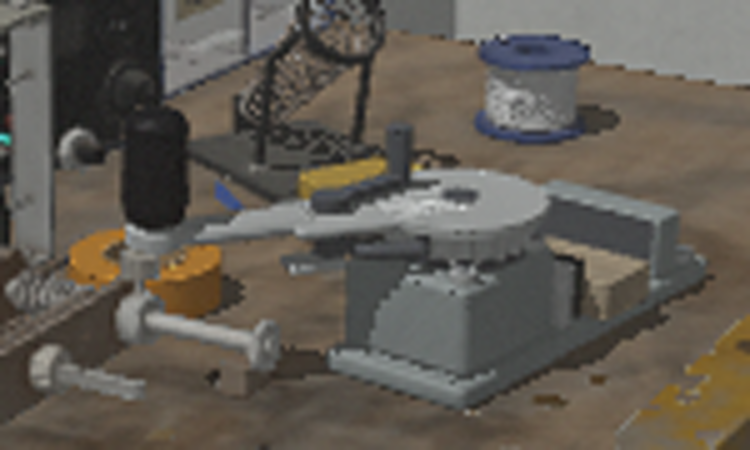

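Close-ups: spindle centre at top pixel (372.2,253.4), grip (322,210), lever pin (351,235), tab top about (369.6,238.4). Side view: tab top (359.5,220), grip top (311,217).

```bash
python3 - <<'E'
from h import *
f=cam("top"); g=cam("side")
S=plane(f,372.2,253.4,.069); G=plane(f,322,209.5,.112); P=plane(f,351.2,235.4,.071); T=plane(f,369.6,238.4,.092)
for n,p in zip("SGPT",(S,G,P,T)):
    d=p-S; print(n,p.round(4),np.hypot(*d[:2]).round(4),np.arctan2(d[1],d[0]).round(3), proj(g,p).round(1))
# clamp axis from block & stop: block top corners z=.026
for uv in((480,232),(562,238),(545,455),(462,445)): print('blk',plane(f,300+uv[0]/5,190+uv[1]/5,.026).round(4))
for uv in((613,287),(655,290),(645,443),(602,437)): print('stop',plane(f,300+uv[0]/5,190+uv[1]/5,.036).round(4))
print('plate bl',plane(f,300+232/5,190+405/5,.01),'tape',plane(f,363,190.5,.02))
# rods tops seen: 
print('rod',plane(f,333,205,.05),'knob',plane(f,333.5,205.5,.05))
E
```

```text
top {'vertical_fov': 53.23672510261025, 'cx': 314.66401220793176, 'cy': 233.59702041780307, 'origin': array([0.3361889 , 0.02631747, 0.94283654]), 'attitude': array([ 0.13841582, -0.148476  , -1.59187505])}
side {'vertical_fov': 45.126193826125935, 'cx': 318.6069338829867, 'cy': 238.44556381176884, 'origin': array([0.02633663, 0.84379406, 0.43044656]), 'attitude': array([ 0.4138316 , -1.53377569, -2.18784237])}
S [ 0.4572 -0.0864  0.069 ] 0.0 0.0 [372.2 233.7]
G [0.5323 0.0048 0.112 ] 0.1182 0.881 [312.8 218.2]
P [ 0.4915 -0.0489  0.071 ] 0.0508 0.83 [346.7 235.2]
T [ 0.4814 -0.08    0.092 ] 0.025 0.256 [359.5 220.8]
blk [ 0.4953 -0.1399  0.026 ]
blk [ 0.4921 -0.1716  0.026 ]
blk [ 0.4081 -0.1598  0.026 ]
blk [ 0.4127 -0.1282  0.026 ]
stop [ 0.4708 -0.1878  0.036 ]
stop [ 0.4693 -0.2039  0.036 ]
stop [ 0.4108 -0.196   0.036 ]
stop [ 0.4135 -0.1798  0.036 ]
plate bl [ 0.43197211 -0.04194126  0.01      ] tape [ 0.59083093 -0.08045237  0.02      ]
rod [ 0.55528106 -0.01818018  0.05      ] knob [ 0.554272   -0.01910571  0.05      ]
```

>>> {"fn": "apply_moves", "kwargs": {"rows": [[[0.88,-0.834,0.0],[0,0,0]],[[0.88,-0.834,0.0],[0,0,0]],[[0.88,-0.834,0.0],[0,0,0]],[[0.88,-0.834,0.0],[0,0,0]],[[0.88,-0.834,0.0],[0,0,0]],[[0.88,-0.834,0.0],[0,0,0]]], "jaw": -1, "newtons": 40}}

```text
clock: 1.05
tcp_pos: [0.3644, -0.3635, 0.2566]
orientation: [-3.094, -0.539, -0.002]
contact_force: [-0.3, -1.0, -0.4]
grip_width: -0.0
gripper_force: 0.0
```

>>> {"fn": "apply_moves", "kwargs": {"rows": [[[0.88,-0.834,0.22],[0,0,-0.17]],[[0.88,-0.834,0.22],[0,0,-0.17]],[[0.88,-0.834,0.22],[0,0,-0.17]],[[0.88,-0.834,0.22],[0,0,-0.17]],[[0.88,-0.834,0.22],[0,0,-0.17]],[[0.88,-0.834,0.22],[0,0,-0.17]],[[0.88,-0.834,0.22],[0,0,-0.17]]]}}

```text
clock: 1.92
tcp_pos: [0.5004, -0.0995, 0.2011]
orientation: [2.849, 1.323, -0.001]
contact_force: [0.7, -0.3, 0.9]
grip_width: 0.0001
gripper_force: 0.0
```

```bash
cat >> h.py <<'E'
def st():
    o=telemetry.get_obs(); M=R.from_rotvec(o["orientation"])
    print(round(o["clock"],2),o["tcp_pos"].round(4),'x',M.as_matrix()[:,0].round(3),'F',o["contact_force"].round(2),'w',round(o["grip_width"],4)); return o,M
def to(*p):
    o,M=st(); 
    for q in p: print(q,'->',(M.inv().apply(np.array(q)-o["tcp_pos"])/.25).round(3))
E
python3 - <<'E'
from h import *
to((.5005,-.098,.106))
g=cam("side")
print(proj(g,telemetry.get_obs()["tcp_pos"]), proj(g,telemetry.get_obs()["tcp_pos"]+[0,0,-.025]))
crop(g,"c3",290,130,150,115,5)
E
```

```text
1.93 [ 0.5004 -0.0995  0.2011] x [ 0.645  0.764 -0.001] F [ 0.73 -0.31  0.85] w 0.0001
(0.5005, -0.098, 0.106) -> [ 0.005 -0.004  0.38 ]
side {'vertical_fov': 45.126193826125935, 'cx': 318.6069338829867, 'cy': 238.44556381176884, 'origin': array([0.02633663, 0.84379406, 0.43044656]), 'attitude': array([ 0.4138316 , -1.53377569, -2.18784237])}
[356.97119204 160.16422403] [356.60646711 173.38195797]
```

View pics/c3.png

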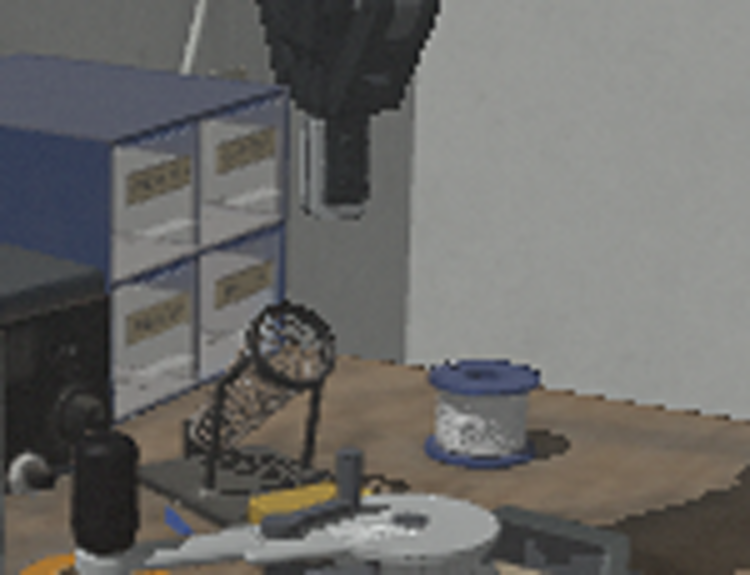

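The fingertips (crop (335,212), pixel (357,172)) are where the 25 mm tip offset puts them, and the tab stands clear below. I'll descend and push.

>>> {"fn": "apply_moves", "kwargs": {"rows": [[[0.0,0,0.2],[0,0,0]],[[0.0,0,0.3],[0,0,0]],[[0.0,0,0.4],[0,0,0]],[[0.0,0,0.4],[0,0,0]]]}}

```text
clock: 2.48
tcp_pos: [0.4988, -0.1001, 0.1001]
orientation: [-2.849, -1.32, 0.005]
contact_force: [-0.3, -0.3, 0.8]
grip_width: -0.0003
gripper_force: 0.0
```

>>> {"fn": "apply_moves", "kwargs": {"rows": [[[-0.005,-0.02,0],[0,0,0]],[[-0.005,-0.04,0],[0,0,0]],[[-0.005,-0.055,0],[0,0,0]],[[-0.005,-0.07,0],[0,0,0]],[[-0.005,-0.085,0],[0,0,0]],[[-0.005,-0.1,0],[0,0,0]]]}}

```text
clock: 3.22
tcp_pos: [0.4816, -0.0859, 0.1027]
orientation: [2.846, 1.32, 0.002]
contact_force: [2.2, -10.2, -0.4]
grip_width: -0.0001
gripper_force: 4.1
```

```bash
python3 - <<'E'
from h import *
st()
g=cam("side"); f=cam("top")
cv2.imwrite("pics/c4.png",np.vstack([cv2.resize(a[...,::-1],(600,300),interpolation=cv2.INTER_CUBIC) for a in(g["frame"][195:270,290:440],f["frame"][200:275,300:450])]))
E
```

```text
3.23 [ 0.4816 -0.0859  0.1027] x [ 0.646  0.763 -0.001] F [  2.2  -10.16  -0.39] w -0.0001
side {'vertical_fov': 45.126193826125935, 'cx': 318.6069338829867, 'cy': 238.44556381176884, 'origin': array([0.02633663, 0.84379406, 0.43044656]), 'attitude': array([ 0.4138316 , -1.53377569, -2.18784237])}
top {'vertical_fov': 53.23672510261025, 'cx': 314.66401220793176, 'cy': 233.59702041780307, 'origin': array([0.3361889 , 0.02631747, 0.94283654]), 'attitude': array([ 0.13841582, -0.148476  , -1.59187505])}
```

View pics/c4.png

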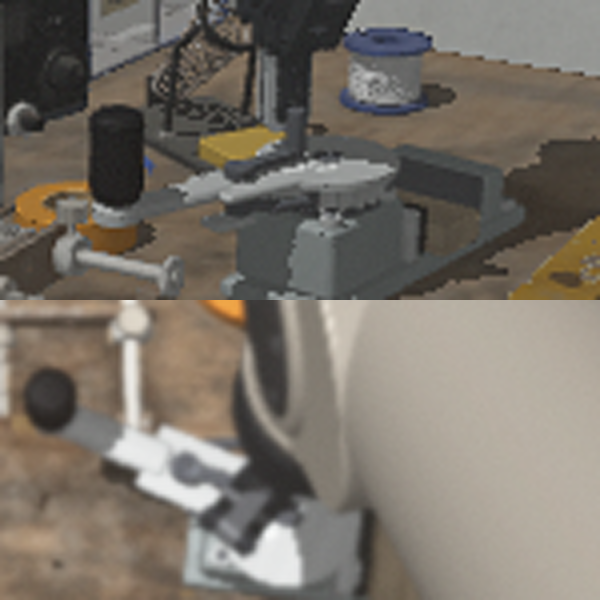

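The grip has moved in the top view, to about (312.5,225) from (322,210). I need to measure how far the handle turned, and whether the jaw moved.

```bash
python3 - <<'E'
from h import *
f=cam("top"); g=cam("side")
S=np.array([.4572,-.0864])
for n,p in (("G",plane(f,312.4,224.8,.112)),("P",plane(f,300+190/4,200+167/4,.071))):
    d=p[:2]-S; print(n,p.round(4),np.hypot(*d).round(4),np.arctan2(d[1],d[0]).round(3),proj(g,p).round(1))
a=cv2.imread("pics/side0.png"); b=g["frame"][...,::-1]
cv2.imwrite("pics/c5.png",np.vstack([cv2.resize(i[205:265,340:430],(750,300) if 0 else (450,300),interpolation=cv2.INTER_CUBIC) for i in(a,b)]))
E
```

```text
top {'vertical_fov': 53.23672510261025, 'cx': 314.66401220793176, 'cy': 233.59702041780307, 'origin': array([0.3361889 , 0.02631747, 0.94283654]), 'attitude': array([ 0.13841582, -0.148476  , -1.59187505])}
side {'vertical_fov': 45.126193826125935, 'cx': 318.6069338829867, 'cy': 238.44556381176884, 'origin': array([0.02633663, 0.84379406, 0.43044656]), 'attitude': array([ 0.4138316 , -1.53377569, -2.18784237])}
G [0.505  0.0226 0.112 ] 0.119 1.158 [321.  223.5]
P [ 0.4797 -0.0416  0.071 ] 0.0502 1.105 [350.5 237.5]
```

View pics/c5.png

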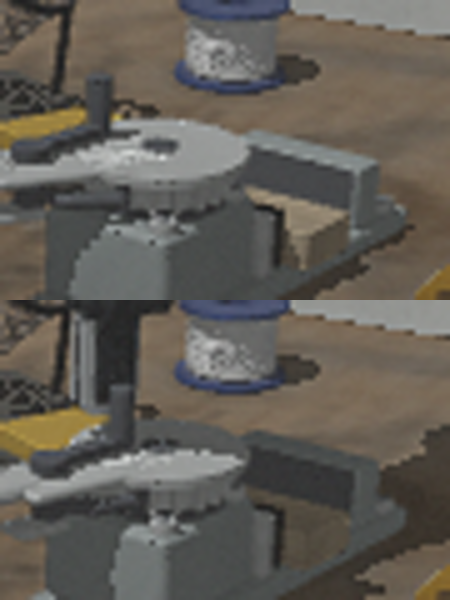

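The handle swung about 0.28 rad CCW because finger friction dragged the tab outward. The jaw looks nearly unmoved, so that was mostly ratchet slack. The tab position fixes lever and handle angles together, so I'll lift off, re-measure, then grip the tab and guide it along the arc.

>>> {"fn": "apply_moves", "kwargs": {"rows": [[[0,0.03,0],[0,0,0]],[[0,0.03,-0.2],[0,0,0]],[[0,0.1,-0.4],[0,0,0]],[[0.4,0.3,-0.5],[0,0,0]],[[0.6,0.5,-0.5],[0,0,0]],[[0.6,0.5,-0.5],[0,0,0]],[[0.6,0.5,-0.5],[0,0,0]]], "jaw": -0.3}}

```text
clock: 4.3
tcp_pos: [0.676, -0.0461, 0.227]
orientation: [-2.846, -1.328, -0.006]
contact_force: [-0.8, 0.5, -0.7]
grip_width: 0.0299
gripper_force: 0.0
```

```bash
python3 - <<'E'
from h import *
st()
f=cam("top"); g=cam("side")
cv2.imwrite("pics/top1.png",f["frame"][...,::-1]);cv2.imwrite("pics/side1.png",g["frame"][...,::-1])
a=cv2.imread("pics/side0.png"); b=g["frame"][...,::-1]
A,B=[cv2.cvtColor(np.ascontiguousarray(i),cv2.COLOR_BGR2GRAY).astype(np.float32) for i in(a,b)]
w=cv2.createHanningWindow((14,14),cv2.CV_32F)
for n,(x,y) in {"jaw":(389,246),"stop":(410,240),"block":(405,250)}.items():
    p=A[y-8:y+9,x-8:x+9]; r=cv2.matchTemplate(cv2.resize(B[y-14:y+15,x-14:x+15],None,fx=8,fy=8,interpolation=cv2.INTER_CUBIC),cv2.resize(p,None,fx=8,fy=8,interpolation=cv2.INTER_CUBIC),cv2.TM_CCOEFF_NORMED)
    l=cv2.minMaxLoc(r); print(n,l[1],np.array(l[3])/8-6)
o=np.array([.4572,-.0864,.03]);d=np.array([-.14,-.99,0]); print('px per 2mm closing',proj(g,o+[-.007,-.05,0]+d*.002)-proj(g,o+[-.007,-.05,0]))
cv2.imwrite("pics/c6.png",np.vstack([cv2.resize(i,(750,300),interpolation=cv2.INTER_CUBIC) for i in(b[205:265,290:440],f["frame"][...,::-1][210:270,300:450])]))
E
```

```text
4.3 [ 0.676  -0.0461  0.227 ] x [0.642 0.767 0.004] F [-0.82  0.51 -0.69] w 0.0299
top {'vertical_fov': 53.23672510261025, 'cx': 314.66401220793176, 'cy': 233.59702041780307, 'origin': array([0.3361889 , 0.02631747, 0.94283654]), 'attitude': array([ 0.13841582, -0.148476  , -1.59187505])}
side {'vertical_fov': 45.126193826125935, 'cx': 318.6069338829867, 'cy': 238.44556381176884, 'origin': array([0.02633663, 0.84379406, 0.43044656]), 'attitude': array([ 0.4138316 , -1.53377569, -2.18784237])}
jaw 0.9964619278907776 [0. 0.]
stop 0.9954060912132263 [0. 0.]
block 0.9947543740272522 [0. 0.]
px per 2mm closing [ 0.54847576 -0.2790195 ]
```

View pics/c6.png

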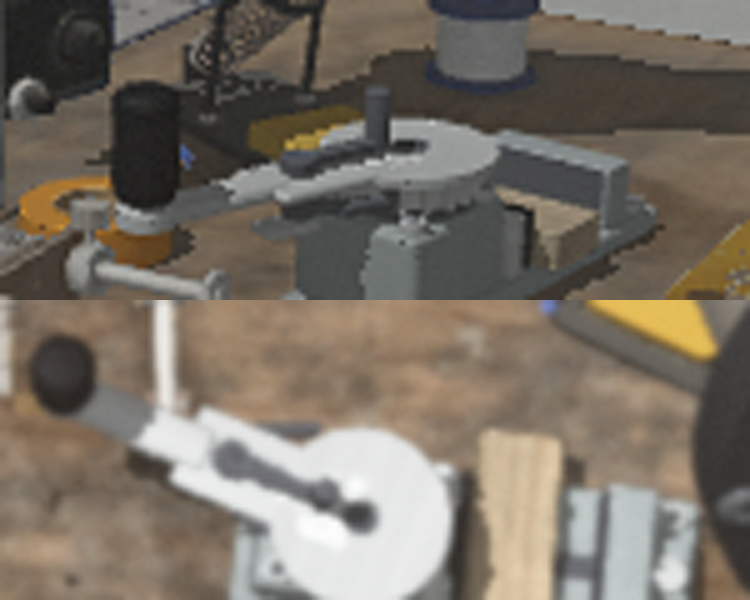

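Jaw pixel shift is 0, so it has not moved. The handle is at about ψ=1.155 and the tab is near the centre line at about (364.6,248.8) px, so the lever is roughly mid-way. I'll grip the tab next.

```bash
python3 - <<'E'
from h import *
f=cam("top")
T=plane(f,364.6,248.8,.092); G=plane(f,300+63/5,210+75/5,.112); P=plane(f,300+235/5,210+161/5,.071)
S=np.array([.4572,-.0864])
for p in(T,G,P):
    d=p[:2]-S; print(p.round(4),np.hypot(*d).round(4),np.arctan2(d[1],d[0]).round(3))
to((*T[:2],.227),(*T[:2],.140),(*T[:2],.101))
E
```

```text
top {'vertical_fov': 53.23672510261025, 'cx': 314.66401220793176, 'cy': 233.59702041780307, 'origin': array([0.3361889 , 0.02631747, 0.94283654]), 'attitude': array([ 0.13841582, -0.148476  , -1.59187505])}
[ 0.4627 -0.0702  0.092 ] 0.0171 1.246
[0.5046 0.0222 0.112 ] 0.1185 1.159
[ 0.4789 -0.0406  0.071 ] 0.0507 1.128
4.45 [ 0.6719 -0.0489  0.2264] x [ 0.644  0.765 -0.001] F [-1.18  0.88  0.22] w 0.0297
(np.float64(0.46266611390460805), np.float64(-0.07017197159136293), 0.227) -> [-0.604 -0.585 -0.002]
(np.float64(0.46266611390460805), np.float64(-0.07017197159136293), 0.14) -> [-0.604 -0.585  0.346]
(np.float64(0.46266611390460805), np.float64(-0.07017197159136293), 0.101) -> [-0.604 -0.585  0.502]
```

>>> {"fn": "apply_moves", "kwargs": {"rows": [[[-0.3,-0.3,0],[0,0,-0.05]],[[-0.604,-0.585,0],[0,0,-0.09]],[[-0.604,-0.585,0],[0,0,-0.09]],[[-0.604,-0.585,0],[0,0,-0.09]],[[-0.604,-0.585,0.2],[0,0,-0.09]],[[-0.604,-0.585,0.35],[0,0,-0.09]],[[-0.604,-0.585,0.45],[0,0,-0.09]],[[-0.604,-0.585,0.5],[0,0,-0.09]],[[-0.604,-0.585,0.5],[0,0,-0.09]]]}}

```text
clock: 5.58
tcp_pos: [0.4629, -0.0703, 0.1013]
orientation: [-2.633, -1.713, 0.001]
contact_force: [-0.4, -0.5, 0.8]
grip_width: 0.0295
gripper_force: 0.0
```

>>> {"fn": "apply_moves", "kwargs": {"rows": [[[0,0,0],[0,0,0]],[[0,0,0],[0,0,0]],[[0,0,0],[0,0,0]],[[0,0,0],[0,0,0]]], "jaw": -1, "newtons": 25}}

```text
clock: 6.08
tcp_pos: [0.4646, -0.0705, 0.1022]
orientation: [2.632, 1.712, 0.002]
contact_force: [0.1, -1.7, 6.8]
grip_width: 0.0085
gripper_force: 25.2
```

```bash
python3 - <<'E'
from h import *
to((.4571,-.068,.101),(.4514,-.063,.101))
g=cam("side");f=cam("top")
cv2.imwrite("pics/c7.png",np.vstack([cv2.resize(i,(700,280),interpolation=cv2.INTER_CUBIC) for i in(g["frame"][205:265,290:440,::-1],f["frame"][210:270,300:450,::-1])]))
E
```

```text
6.08 [ 0.4646 -0.0705  0.1022] x [0.406 0.914 0.   ] F [ 0.11 -1.75  6.82] w 0.0085
(0.4571, -0.068, 0.101) -> [-0.003 -0.032  0.005]
(0.4514, -0.063, 0.101) -> [ 0.006 -0.06   0.005]
side {'vertical_fov': 45.126193826125935, 'cx': 318.6069338829867, 'cy': 238.44556381176884, 'origin': array([0.02633663, 0.84379406, 0.43044656]), 'attitude': array([ 0.4138316 , -1.53377569, -2.18784237])}
top {'vertical_fov': 53.23672510261025, 'cx': 314.66401220793176, 'cy': 233.59702041780307, 'origin': array([0.3361889 , 0.02631747, 0.94283654]), 'attitude': array([ 0.13841582, -0.148476  , -1.59187505])}
```

>>> {"fn": "apply_moves", "kwargs": {"rows": [[[0,-0.01,-0.006],[0,0,0]],[[-0.001,-0.02,-0.006],[0,0,0]],[[-0.001,-0.03,-0.006],[0,0,0]],[[0.002,-0.04,-0.006],[0,0,0]],[[0.004,-0.05,-0.006],[0,0,0]],[[0.007,-0.06,-0.006],[0,0,0]],[[0.007,-0.063,-0.006],[0,0,0]],[[0.007,-0.063,-0.006],[0,0,0]]]}}

```text
clock: 7.18
tcp_pos: [0.4524, -0.0631, 0.1029]
orientation: [2.632, 1.71, 0.006]
contact_force: [8.7, -5.5, -12.0]
grip_width: 0.0085
gripper_force: 24.4
```

```bash
python3 - <<'E'
from h import *
st()
g=cam("side");f=cam("top")
cv2.imwrite("pics/c7.png",np.vstack([cv2.resize(i,(700,280),interpolation=cv2.INTER_CUBIC) for i in(g["frame"][205:265,290:440,::-1],f["frame"][210:270,300:450,::-1])]))
E
```

```text
7.17 [ 0.4524 -0.0631  0.1029] x [0.406 0.914 0.002] F [  8.71  -5.47 -11.96] w 0.0085
side {'vertical_fov': 45.126193826125935, 'cx': 318.6069338829867, 'cy': 238.44556381176884, 'origin': array([0.02633663, 0.84379406, 0.43044656]), 'attitude': array([ 0.4138316 , -1.53377569, -2.18784237])}
top {'vertical_fov': 53.23672510261025, 'cx': 314.66401220793176, 'cy': 233.59702041780307, 'origin': array([0.3361889 , 0.02631747, 0.94283654]), 'attitude': array([ 0.13841582, -0.148476  , -1.59187505])}
```

View pics/c7.png

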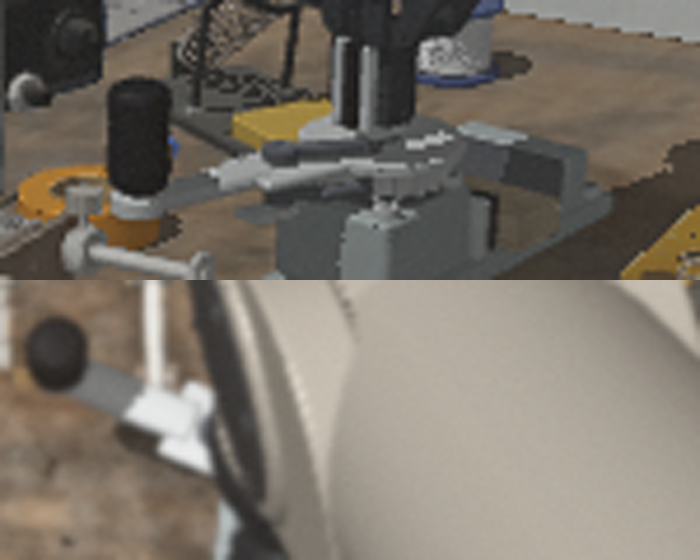

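>>> {"fn": "apply_moves", "kwargs": {"rows": [[[0.002,-0.008,0.004],[0,0,0]],[[0.002,-0.008,0.004],[0,0,0]]]}}

```text
clock: 7.52
tcp_pos: [0.4522, -0.063, 0.1027]
orientation: [2.63, 1.707, 0.009]
contact_force: [10.9, -8.7, -6.1]
grip_width: 0.0089
gripper_force: 24.9
```

>>> {"fn": "apply_moves", "kwargs": {"rows": [[[0,0,0],[0,0,0]],[[0,0,0],[0,0,0]],[[0,0,-0.2],[0,0,0]],[[0,0,-0.4],[0,0,0]],[[0.3,0.4,-0.4],[0,0,0]],[[0.5,0.6,-0.4],[0,0,0]],[[0.5,0.6,-0.4],[0,0,0]]], "jaw": -0.3}}

```text
clock: 8.4
tcp_pos: [0.6299, -0.0089, 0.2019]
orientation: [-2.633, -1.713, 0.001]
contact_force: [0.8, -0.3, 0.4]
grip_width: 0.0299
gripper_force: 0.0
```

```bash
cat >> h.py <<'E'
def jawshift(g):
    a=cv2.imread("pics/side0.png"); b=g["frame"][...,::-1]
    A,B=[cv2.cvtColor(np.ascontiguousarray(i),cv2.COLOR_BGR2GRAY).astype(np.float32) for i in(a,b)]
    for n,(x,y) in {"jaw":(389,246),"stop":(410,240)}.items():
        k=dict(fx=8,fy=8,interpolation=cv2.INTER_CUBIC)
        l=cv2.minMaxLoc(cv2.matchTemplate(cv2.resize(B[y-14:y+15,x-14:x+15],None,**k),cv2.resize(A[y-8:y+9,x-8:x+9],None,**k),cv2.TM_CCOEFF_NORMED)); print(n,l[1],np.array(l[3])/8-6)
E
python3 - <<'E'
from h import *
st()
g=cam("side");f=cam("top"); jawshift(g)
cv2.imwrite("pics/c8.png",np.vstack([cv2.resize(i,(700,280),interpolation=cv2.INTER_CUBIC) for i in(g["frame"][205:265,290:440,::-1],f["frame"][210:270,300:450,::-1])]))
E
```

```text
8.4 [ 0.6299 -0.0089  0.2019] x [ 0.405  0.914 -0.   ] F [ 0.82 -0.28  0.44] w 0.0299
side {'vertical_fov': 45.126193826125935, 'cx': 318.6069338829867, 'cy': 238.44556381176884, 'origin': array([0.02633663, 0.84379406, 0.43044656]), 'attitude': array([ 0.4138316 , -1.53377569, -2.18784237])}
top {'vertical_fov': 53.23672510261025, 'cx': 314.66401220793176, 'cy': 233.59702041780307, 'origin': array([0.3361889 , 0.02631747, 0.94283654]), 'attitude': array([ 0.13841582, -0.148476  , -1.59187505])}
jaw 0.9963163137435913 [0. 0.]
stop 0.8035464286804199 [-0.125  0.125]
```

View pics/c8.png

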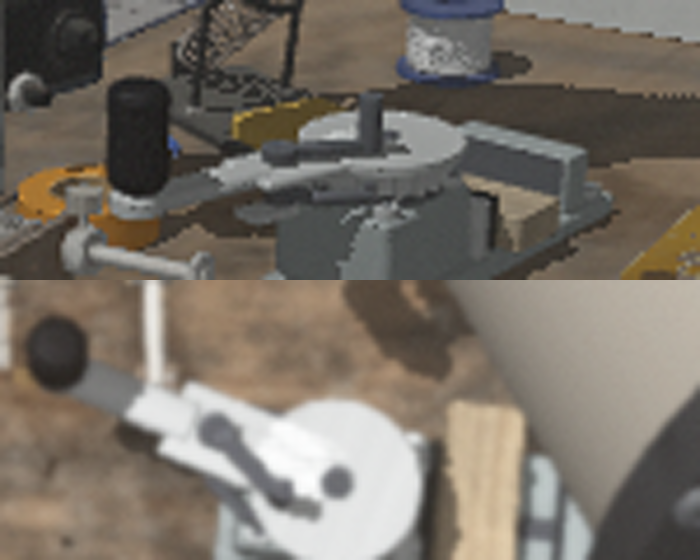

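The lever is now clearly over to the left (pin crop (217,430), tab (282,490)), and the jaw has not moved. Next is the handle grip.

```bash
python3 - <<'E'
from h import *
f=cam("top");g=cam("side")
s=700/150
T=plane(f,300+282/s,210+210/s,.092); G=plane(f,300+57/s,210+72/s,.112); P=plane(f,300+217/s,210+150/s,.071)
S=np.array([.4572,-.0864])
for p in(T,G,P):
    d=p[:2]-S; print(p.round(4),np.hypot(*d).round(4),np.arctan2(d[1],d[0]).round(3))
v=(P-T)[:2]; print('lever',np.arctan2(v[1],v[0])-1.16)
for z in(.02,.04,.06): print(z,proj(g,plane(f,333.5,205.5,z)))
psi=np.arctan2(*(G[:2]-S)[::-1]); c=S+.12*np.array([np.cos(psi),np.sin(psi)]); print(psi,c)
to((*c,.20),(*c,.102))
# arc in tool axes at tool-x angle 1.153, from psi
a=1.153
for q in(1.16,1.25,1.35,1.45,1.55,1.63,1.68):
    d=.12*np.array([np.cos(q)-np.cos(psi),np.sin(q)-np.sin(psi)])/.25
    print(q,(d@[np.cos(a),np.sin(a)]).round(3),(d@[np.sin(a),-np.cos(a)]).round(3))
E
```

```text
top {'vertical_fov': 53.23672510261025, 'cx': 314.66401220793176, 'cy': 233.59702041780307, 'origin': array([0.3361889 , 0.02631747, 0.94283654]), 'attitude': array([ 0.13841582, -0.148476  , -1.59187505])}
side {'vertical_fov': 45.126193826125935, 'cx': 318.6069338829867, 'cy': 238.44556381176884, 'origin': array([0.02633663, 0.84379406, 0.43044656]), 'attitude': array([ 0.4138316 , -1.53377569, -2.18784237])}
[ 0.4516 -0.0622  0.092 ] 0.0248 1.797
[0.5038 0.0229 0.112 ] 0.1189 1.167
[ 0.4791 -0.0397  0.071 ] 0.0516 1.133
lever -0.47331000141665713
0.02 [306.40876011 258.38667267]
0.04 [308.30698269 249.19076949]
0.06 [310.240482   239.82396886]
1.1674779529232366 [0.50429671 0.02397164]
8.6 [ 0.6284 -0.0084  0.2007] x [ 0.404  0.915 -0.   ] F [-1.23 -0.03  0.51] w 0.0298
(np.float64(0.5042967140852948), np.float64(0.023971642745625563), 0.2) -> [-0.082 -0.506  0.004]
(np.float64(0.5042967140852948), np.float64(0.023971642745625563), 0.102) -> [-0.082 -0.505  0.396]
1.16 0.0 0.004
1.25 -0.002 -0.04
1.35 -0.009 -0.087
1.45 -0.021 -0.134
1.55 -0.037 -0.179
1.63 -0.054 -0.213
1.68 -0.065 -0.234
```

>>> {"fn": "apply_moves", "kwargs": {"rows": [[[-0.05,-0.25,0],[0,0,0]],[[-0.082,-0.505,0],[0,0,0]],[[-0.082,-0.505,0],[0,0,0]],[[-0.082,-0.505,0],[0,0,0]],[[-0.082,-0.505,0.2],[0,0,0]],[[-0.082,-0.505,0.3],[0,0,0]],[[-0.082,-0.505,0.396],[0,0,0]],[[-0.082,-0.505,0.396],[0,0,0]]], "jaw": 0.3}}

```text
clock: 9.6
tcp_pos: [0.5048, 0.0221, 0.1014]
orientation: [-2.633, -1.711, 0.004]
contact_force: [0.9, -0.5, 0.1]
grip_width: 0.0555
gripper_force: 0.0
```

>>> {"fn": "apply_moves", "kwargs": {"rows": [[[0,0,0],[0,0,0]],[[0,0,0],[0,0,0]],[[0,0,0],[0,0,0]],[[0,0,0],[0,0,0]]], "jaw": -1, "newtons": 30}}

```text
clock: 10.1
tcp_pos: [0.5062, 0.0227, 0.104]
orientation: [2.632, 1.712, 0.004]
contact_force: [0.3, -0.7, 7.6]
grip_width: 0.0231
gripper_force: 30.5
```

>>> {"fn": "apply_moves", "kwargs": {"rows": [[[0,-0.02,-0.008],[0,0,0]],[[-0.002,-0.04,-0.008],[0,0,0]],[[-0.005,-0.064,-0.008],[0,0,0]],[[-0.009,-0.087,-0.008],[0,0,0]],[[-0.015,-0.11,-0.008],[0,0,0]],[[-0.021,-0.134,-0.008],[0,0,0]],[[-0.029,-0.157,-0.008],[0,0,0]],[[-0.037,-0.179,-0.008],[0,0,0]],[[-0.045,-0.196,-0.008],[0,0,0]],[[-0.052,-0.209,-0.008],[0,0,0]]]}}

```text
clock: 11.35
tcp_pos: [0.452, 0.0324, 0.1046]
orientation: [2.633, 1.714, 0.002]
contact_force: [10.1, 5.0, -28.8]
grip_width: 0.0231
gripper_force: 30.8
```

```bash
python3 - <<'E'
from h import *
o,M=st(); g=cam("side"); jawshift(g)
d=o["tcp_pos"][:2]-[.4572,-.0864]; print(np.hypot(*d),np.arctan2(d[1],d[0]))
E
```

```text
11.35 [0.452  0.0324 0.1046] x [0.405 0.914 0.001] F [ 10.1    5.04 -28.79] w 0.0231
side {'vertical_fov': 45.126193826125935, 'cx': 318.6069338829867, 'cy': 238.44556381176884, 'origin': array([0.02633663, 0.84379406, 0.43044656]), 'attitude': array([ 0.4138316 , -1.53377569, -2.18784237])}
jaw 0.8550578355789185 [0. 0.]
stop 0.8153021335601807 [-6.    -1.625]
0.11888023357643654 1.6143509541386718
```

```bash
cat >> h.py <<'E'
def arc(q0,qs,a=1.153):
    for q in qs:
        d=.12*np.array([np.cos(q)-np.cos(q0),np.sin(q)-np.sin(q0)])/.25
        print(round(q,3),(d@[np.cos(a),np.sin(a)]).round(3),(d@[np.sin(a),-np.cos(a)]).round(3))
def ft():
    o,M=st(); d=o["tcp_pos"][:2]-[.4572,-.0864]; r=np.hypot(*d); q=np.arctan2(d[1],d[0]); F=o["contact_force"]
    print('r %.4f q %.3f handle %.3f Frad %.1f Ftan(resist cw) %.1f'%(r,q,q-1.08,F[:2]@[np.cos(q),np.sin(q)],F[:2]@[-np.sin(q),np.cos(q)]))
E
python3 -c "
from h import *
arc(1.62,np.arange(1.57,1.2,-.05)); print(); arc(1.22,np.arange(1.20,.5,-.02))"
```

```text
1.57 0.01 0.022
1.52 0.019 0.044
1.47 0.027 0.066
1.42 0.034 0.089
1.37 0.04 0.113
1.32 0.045 0.136
1.27 0.048 0.16
1.22 0.05 0.184

1.2 0.001 0.01
1.18 0.001 0.019
1.16 0.001 0.029
1.14 0.001 0.038
1.12 0.001 0.048
1.1 0.0 0.058
1.08 -0.0 0.067
1.06 -0.001 0.077
1.04 -0.002 0.086
1.02 -0.003 0.096
1.0 -0.005 0.105
0.98 -0.006 0.115
0.96 -0.008 0.124
0.94 -0.01 0.134
0.92 -0.012 0.143
0.9 -0.014 0.152
0.88 -0.017 0.162
0.86 -0.019 0.171
0.84 -0.022 0.18
0.82 -0.025 0.189
0.8 -0.029 0.198
0.78 -0.032 0.207
0.76 -0.036 0.216
0.74 -0.039 0.225
0.72 -0.043 0.234
0.7 -0.047 0.242
0.68 -0.052 0.251
0.66 -0.056 0.259
0.64 -0.061 0.268
0.62 -0.066 0.276
0.6 -0.07 0.284
0.58 -0.076 0.292
0.56 -0.081 0.3
0.54 -0.086 0.308
0.52 -0.092 0.316
```

>>> {"fn": "apply_moves", "kwargs": {"rows": [[[0,0,0.006],[0,0,0]],[[0,0,0.006],[0,0,0]]]}}

```text
clock: 11.65
tcp_pos: [0.4525, 0.0325, 0.1042]
orientation: [2.633, 1.713, 0.002]
contact_force: [-1.7, 5.3, -2.7]
grip_width: 0.023
gripper_force: 33.4
```

```bash
python3 -c "
from h import *
ft()"
```

```text
11.65 [0.4525 0.0325 0.1042] x [0.405 0.914 0.001] F [-1.67  5.34 -2.72] w 0.023
r 0.1190 q 1.610 handle 0.530 Frad 5.4 Ftan(resist cw) 1.5
```

>>> {"fn": "apply_moves", "kwargs": {"rows": [[[0.012,0.022,0],[0,0,0]],[[0.021,0.044,0],[0,0,0]],[[0.029,0.066,0],[0,0,0]],[[0.036,0.089,0],[0,0,0]],[[0.042,0.113,0],[0,0,0]],[[0.047,0.136,0],[0,0,0]],[[0.05,0.16,0],[0,0,0]],[[0.052,0.184,0],[0,0,0]]]}}

```text
clock: 12.65
tcp_pos: [0.4993, 0.0256, 0.1039]
orientation: [-2.633, -1.713, 0.001]
contact_force: [-5.5, 4.4, 10.2]
grip_width: 0.0228
gripper_force: 34.6
```

```bash
python3 -c "
from h import *
ft();g=cam('side');jawshift(g);ft()"
```

```text
12.65 [0.4993 0.0256 0.1039] x [ 0.405  0.914 -0.   ] F [-5.48  4.35 10.18] w 0.0228
r 0.1196 q 1.211 handle 0.131 Frad 2.1 Ftan(resist cw) 6.7
side {'vertical_fov': 45.126193826125935, 'cx': 318.6069338829867, 'cy': 238.44556381176884, 'origin': array([0.02633663, 0.84379406, 0.43044656]), 'attitude': array([ 0.4138316 , -1.53377569, -2.18784237])}
jaw 0.4924381375312805 [ 0.5   -0.125]
stop 0.3884228467941284 [-4.75 -1.25]
12.7 [0.5001 0.0252 0.104 ] x [ 0.406  0.914 -0.   ] F [-3.78  3.91  8.62] w 0.0235
r 0.1196 q 1.204 handle 0.124 Frad 2.3 Ftan(resist cw) 4.9
```

>>> {"fn": "apply_moves", "kwargs": {"rows": [[[0.001,0.01,0],[0,0,0]],[[0.001,0.024,0],[0,0,0]],[[0.001,0.038,0],[0,0,0]],[[0.0,0.053,0],[0,0,0]],[[0.0,0.067,0],[0,0,0]]]}}

```text
clock: 13.32
tcp_pos: [0.5145, 0.0188, 0.1039]
orientation: [-2.633, -1.713, 0.001]
contact_force: [-4.8, 3.8, 9.6]
grip_width: 0.0228
gripper_force: 34.6
```

```bash
python3 -c "
from h import *
ft(); arc(1.08,[1.06,1.04,1.02,1.0,.98,.96]); arc(1.0,[.985,.97,.955,.94])"
```

```text
13.32 [0.5145 0.0188 0.1039] x [ 0.405  0.914 -0.   ] F [-4.82  3.77  9.63] w 0.0228
r 0.1198 q 1.072 handle -0.008 Frad 1.0 Ftan(resist cw) 6.0
1.06 -0.001 0.01
1.04 -0.002 0.019
1.02 -0.003 0.029
1.0 -0.004 0.038
0.98 -0.006 0.048
0.96 -0.008 0.057
0.985 -0.001 0.007
0.97 -0.002 0.014
0.955 -0.004 0.021
0.94 -0.005 0.028
```

>>> {"fn": "apply_moves", "kwargs": {"rows": [[[-0.001,0.01,0],[0,0,0]],[[-0.002,0.019,0],[0,0,0]],[[-0.003,0.029,0],[0,0,0]],[[-0.004,0.038,0],[0,0,0]]]}}

```text
clock: 13.82
tcp_pos: [0.5228, 0.014, 0.1039]
orientation: [-2.633, -1.713, 0.001]
contact_force: [-4.6, 4.1, 9.5]
grip_width: 0.023
gripper_force: 34.5
```

```bash
python3 -c "
from h import *
ft(); g=cam('side'); crop(g,'c9',340,205,100,70,6); arc(1.0,[.98,.96,.94,.92]); arc(.92,[.90,.88,.86,.84]); arc(.84,[.82,.8,.78,.76])"
```

```text
13.82 [0.5228 0.014  0.1039] x [ 0.405  0.914 -0.001] F [-4.62  4.13  9.55] w 0.023
r 0.1199 q 0.992 handle -0.088 Frad 0.9 Ftan(resist cw) 6.1
side {'vertical_fov': 45.126193826125935, 'cx': 318.6069338829867, 'cy': 238.44556381176884, 'origin': array([0.02633663, 0.84379406, 0.43044656]), 'attitude': array([ 0.4138316 , -1.53377569, -2.18784237])}
0.98 -0.002 0.009
0.96 -0.003 0.019
0.94 -0.005 0.028
0.92 -0.007 0.038
0.9 -0.002 0.009
0.88 -0.005 0.019
0.86 -0.007 0.028
0.84 -0.01 0.037
0.82 -0.003 0.009
0.8 -0.006 0.018
0.78 -0.01 0.027
0.76 -0.013 0.036
```

View pics/c9.png

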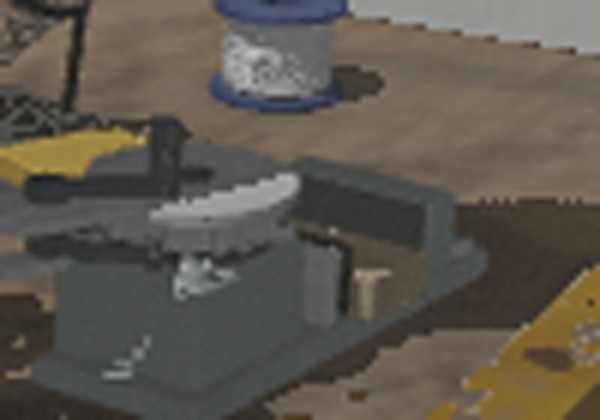

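The pad (crop (350,285)) has moved towards the block, with the stop at (440,230) still beyond. Closing on in short strokes.

>>> {"fn": "apply_moves", "kwargs": {"rows": [[[-0.002,0.009,0],[0,0,0]],[[-0.003,0.019,0],[0,0,0]],[[-0.005,0.028,0],[0,0,0]]]}}

```text
clock: 14.25
tcp_pos: [0.5287, 0.01, 0.1039]
orientation: [-2.633, -1.713, 0.001]
contact_force: [-3.2, 3.9, 9.6]
grip_width: 0.0232
gripper_force: 34.5
```

>>> {"fn": "apply_moves", "kwargs": {"rows": [[[-0.002,0.01,0],[0,0,0]],[[-0.004,0.019,0],[0,0,0]],[[-0.007,0.028,0],[0,0,0]]]}}

```text
clock: 14.62
tcp_pos: [0.5344, 0.0056, 0.1039]
orientation: [-2.633, -1.713, 0.001]
contact_force: [-5.1, 5.0, 8.4]
grip_width: 0.0231
gripper_force: 34.5
```

```bash
python3 -c "
from h import *
ft(); arc(.88,[.86,.84,.82]); arc(.82,[.80,.78,.76]); arc(.76,[.74,.72,.7]);arc(.7,[.68,.66,.64]); arc(.64,[.62,.6,.58,.56])"
```

```text
14.62 [0.5344 0.0056 0.1039] x [ 0.405  0.914 -0.   ] F [-5.13  5.01  8.42] w 0.0231
r 0.1201 q 0.873 handle -0.207 Frad 0.5 Ftan(resist cw) 7.1
0.86 -0.003 0.009
0.84 -0.006 0.018
0.82 -0.009 0.027
0.8 -0.003 0.009
0.78 -0.007 0.018
0.76 -0.01 0.027
0.74 -0.004 0.009
0.72 -0.008 0.018
0.7 -0.012 0.026
0.68 -0.004 0.009
0.66 -0.009 0.017
0.64 -0.013 0.026
0.62 -0.005 0.008
0.6 -0.01 0.017
0.58 -0.015 0.025
0.56 -0.02 0.033
```

>>> {"fn": "apply_moves", "kwargs": {"rows": [[[-0.002,0.006,0],[0,0,0]],[[-0.005,0.013,0],[0,0,0]]]}}

```text
clock: 14.88
tcp_pos: [0.5369, 0.0033, 0.104]
orientation: [-2.633, -1.713, 0.0]
contact_force: [-3.2, 5.1, 8.3]
grip_width: 0.023
gripper_force: 34.5
```

>>> {"fn": "apply_moves", "kwargs": {"rows": [[[-0.002,0.006,0],[0,0,0]],[[-0.005,0.014,0],[0,0,0]]]}}

```text
clock: 15.12
tcp_pos: [0.5397, 0.0009, 0.1039]
orientation: [-2.633, -1.714, 0.0]
contact_force: [-3.3, 5.5, 9.0]
grip_width: 0.0229
gripper_force: 34.5
```

```bash
python3 -c "
from h import *
ft()"
```

```text
15.12 [0.5397 0.0009 0.1039] x [0.405 0.914 0.   ] F [-3.26  5.49  8.96] w 0.0229
r 0.1201 q 0.814 handle -0.266 Frad 1.8 Ftan(resist cw) 6.1
```

>>> {"fn": "apply_moves", "kwargs": {"rows": [[[-0.004,0.009,0],[0,0,0]],[[-0.008,0.018,0],[0,0,0]]]}}

```text
clock: 15.38
tcp_pos: [0.5432, -0.0026, 0.104]
orientation: [-2.633, -1.714, -0.001]
contact_force: [-3.2, 6.0, 7.4]
grip_width: 0.0231
gripper_force: 34.5
```

>>> {"fn": "apply_moves", "kwargs": {"rows": [[[-0.004,0.009,0],[0,0,0]],[[-0.009,0.018,0],[0,0,0]]]}}

```text
clock: 15.62
tcp_pos: [0.5466, -0.0062, 0.104]
orientation: [-2.632, -1.714, -0.002]
contact_force: [-1.3, 6.5, 6.3]
grip_width: 0.0231
gripper_force: 34.5
```

```bash
python3 -c "
from h import *
ft();arc(.74,[.72,.7]);arc(.7,[.68,.66])"
```

```text
15.62 [ 0.5466 -0.0062  0.104 ] x [0.405 0.915 0.001] F [-1.34  6.53  6.31] w 0.0231
r 0.1201 q 0.731 handle -0.349 Frad 3.4 Ftan(resist cw) 5.8
0.72 -0.004 0.009
0.7 -0.008 0.017
0.68 -0.004 0.009
0.66 -0.009 0.017
```

>>> {"fn": "apply_moves", "kwargs": {"rows": [[[-0.003,0.009,0],[0,0,0]],[[-0.006,0.018,0],[0,0,0]]]}}

```text
clock: 15.88
tcp_pos: [0.5498, -0.0097, 0.1039]
orientation: [-2.633, -1.714, -0.0]
contact_force: [-3.3, 5.0, 8.1]
grip_width: 0.0232
gripper_force: 34.5
```

>>> {"fn": "apply_moves", "kwargs": {"rows": [[[-0.004,0.009,0],[0,0,0]],[[-0.008,0.018,0],[0,0,0]]]}}

```text
clock: 16.12
tcp_pos: [0.5529, -0.0135, 0.1039]
orientation: [-2.633, -1.714, 0.0]
contact_force: [-3.6, 4.5, 9.2]
grip_width: 0.0228
gripper_force: 34.5
```

```bash
python3 -c "
from h import *
ft();arc(.66,[.64,.62]);arc(.62,[.60,.58,.56,.54])"
```

```text
16.12 [ 0.5529 -0.0135  0.1039] x [0.405 0.914 0.   ] F [-3.57  4.51  9.18] w 0.0228
r 0.1203 q 0.650 handle -0.430 Frad -0.1 Ftan(resist cw) 5.8
0.64 -0.005 0.008
0.62 -0.009 0.017
0.6 -0.005 0.008
0.58 -0.01 0.016
0.56 -0.015 0.024
0.54 -0.021 0.032
```

No stiffening yet and the handle is near its CW end, so a free back-swing (about two teeth).

```bash
python3 -c "
from h import *
arc(.66,[.74,.82,.9,.98,1.06,1.14,1.22,1.30,1.37,1.42]);arc(1.42,[1.38,1.34,1.3,1.26,1.22]); arc(1.22,[1.2,1.18,1.16]); arc(1.16,[1.14,1.12,1.1])"
```

```text
0.74 0.017 -0.035
0.82 0.031 -0.07
0.9 0.042 -0.107
0.98 0.05 -0.145
1.06 0.055 -0.183
1.14 0.057 -0.221
1.22 0.056 -0.259
1.3 0.052 -0.297
1.37 0.046 -0.331
1.42 0.04 -0.354
1.38 0.005 0.019
1.34 0.009 0.037
1.3 0.012 0.056
1.26 0.014 0.075
1.22 0.016 0.095
1.2 0.001 0.01
1.18 0.001 0.019
1.16 0.001 0.029
1.14 -0.0 0.01
1.12 -0.0 0.019
1.1 -0.001 0.029
```

>>> {"fn": "apply_moves", "kwargs": {"rows": [[[0.017,-0.035,0],[0,0,0]],[[0.031,-0.07,0],[0,0,0]],[[0.042,-0.107,0],[0,0,0]],[[0.05,-0.145,0],[0,0,0]],[[0.055,-0.183,0],[0,0,0]],[[0.057,-0.221,0],[0,0,0]],[[0.056,-0.259,0],[0,0,0]],[[0.052,-0.297,0],[0,0,0]],[[0.046,-0.331,0],[0,0,0]],[[0.04,-0.354,0],[0,0,0]]]}}

```text
clock: 17.38
tcp_pos: [0.4768, 0.0313, 0.104]
orientation: [2.632, 1.713, 0.003]
contact_force: [1.7, 2.3, 6.8]
grip_width: 0.0232
gripper_force: 34.2
```

```bash
python3 -c "
from h import *
ft()"
```

```text
17.38 [0.4768 0.0313 0.104 ] x [0.405 0.914 0.001] F [1.67 2.33 6.76] w 0.0232
r 0.1193 q 1.406 handle 0.326 Frad 2.6 Ftan(resist cw) -1.3
```

>>> {"fn": "apply_moves", "kwargs": {"rows": [[[0.005,0.019,0],[0,0,0]],[[0.009,0.037,0],[0,0,0]]]}}

```text
clock: 17.62
tcp_pos: [0.4858, 0.0295, 0.1039]
orientation: [2.633, 1.713, 0.001]
contact_force: [-1.1, 1.6, 9.3]
grip_width: 0.0226
gripper_force: 34.6
```

```bash
python3 -c "
from h import *
ft(); arc(1.34,[1.32,1.3]);arc(1.3,[1.28,1.26]);arc(1.26,[1.24,1.22])"
```

```text
17.62 [0.4858 0.0295 0.1039] x [0.405 0.914 0.   ] F [-1.12  1.62  9.31] w 0.0226
r 0.1194 q 1.329 handle 0.249 Frad 1.3 Ftan(resist cw) 1.5
1.32 0.002 0.009
1.3 0.003 0.019
1.28 0.001 0.01
1.26 0.002 0.019
1.24 0.001 0.01
1.22 0.002 0.019
```

>>> {"fn": "apply_moves", "kwargs": {"rows": [[[0.002,0.009,0],[0,0,0]],[[0.003,0.019,0],[0,0,0]]]}}

```text
clock: 17.88
tcp_pos: [0.4906, 0.0283, 0.104]
orientation: [2.633, 1.713, 0.001]
contact_force: [-0.9, 1.8, 9.3]
grip_width: 0.0231
gripper_force: 34.6
```

>>> {"fn": "apply_moves", "kwargs": {"rows": [[[0.001,0.01,0],[0,0,0]],[[0.002,0.019,0],[0,0,0]]]}}

```text
clock: 18.12
tcp_pos: [0.4951, 0.0269, 0.104]
orientation: [2.633, 1.713, 0.002]
contact_force: [-0.4, 2.0, 8.7]
grip_width: 0.0233
gripper_force: 34.6
```

```bash
python3 -c "
from h import *
ft()"
```

```text
18.12 [0.4951 0.0269 0.104 ] x [0.405 0.914 0.001] F [-0.42  1.97  8.65] w 0.0233
r 0.1195 q 1.248 handle 0.168 Frad 1.7 Ftan(resist cw) 1.0
```

>>> {"fn": "apply_moves", "kwargs": {"rows": [[[0.001,0.01,0],[0,0,0]],[[0.002,0.019,0],[0,0,0]]]}}

```text
clock: 18.38
tcp_pos: [0.4997, 0.0253, 0.104]
orientation: [2.633, 1.713, 0.002]
contact_force: [-0.0, 2.3, 9.1]
grip_width: 0.0233
gripper_force: 34.6
```

>>> {"fn": "apply_moves", "kwargs": {"rows": [[[0.0,0.01,0],[0,0,0]],[[0.001,0.019,0],[0,0,0]]]}}

```text
clock: 18.62
tcp_pos: [0.5042, 0.0235, 0.104]
orientation: [2.633, 1.713, 0.002]
contact_force: [0.5, 1.4, 8.5]
grip_width: 0.023
gripper_force: 34.6
```

>>> {"fn": "apply_moves", "kwargs": {"rows": [[[0.0,0.01,0],[0,0,0]],[[0.0,0.019,0],[0,0,0]]]}}

```text
clock: 18.88
tcp_pos: [0.5085, 0.0216, 0.104]
orientation: [2.633, 1.713, 0.002]
contact_force: [0.4, 2.4, 8.7]
grip_width: 0.0229
gripper_force: 34.6
```

```bash
python3 -c "
from h import *
ft(); arc(1.14,[1.12,1.1]);arc(1.1,[1.08,1.06]); arc(1.06,[1.04,1.02]); arc(1.02,[1,.98])"
```

```text
18.88 [0.5085 0.0216 0.104 ] x [0.405 0.914 0.   ] F [0.35 2.4  8.67] w 0.0229
r 0.1196 q 1.127 handle 0.047 Frad 2.3 Ftan(resist cw) 0.7
1.12 -0.0 0.01
1.1 -0.001 0.019
1.08 -0.001 0.01
1.06 -0.001 0.019
1.04 -0.001 0.01
1.02 -0.002 0.019
1 -0.001 0.01
0.98 -0.003 0.019
```

>>> {"fn": "apply_moves", "kwargs": {"rows": [[[0.0,0.01,0],[0,0,0]],[[-0.0,0.019,0],[0,0,0]]]}}

```text
clock: 19.12
tcp_pos: [0.5127, 0.0196, 0.1039]
orientation: [2.633, 1.713, 0.001]
contact_force: [-1.2, 1.3, 8.8]
grip_width: 0.0228
gripper_force: 34.6
```

>>> {"fn": "apply_moves", "kwargs": {"rows": [[[0,0.01,0],[0,0,0]],[[-0.001,0.019,0],[0,0,0]]]}}

```text
clock: 19.38
tcp_pos: [0.5168, 0.0174, 0.1039]
orientation: [2.633, 1.713, 0.001]
contact_force: [-2.1, 2.4, 10.1]
grip_width: 0.0228
gripper_force: 34.6
```

```bash
python3 -c "
from h import *
ft()"
```

```text
19.38 [0.5168 0.0174 0.1039] x [0.405 0.914 0.   ] F [-2.07  2.37 10.15] w 0.0228
r 0.1197 q 1.050 handle -0.030 Frad 1.0 Ftan(resist cw) 3.0
```

>>> {"fn": "apply_moves", "kwargs": {"rows": [[[-0.001,0.01,0],[0,0,0]],[[-0.002,0.019,0],[0,0,0]]]}}

```text
clock: 19.62
tcp_pos: [0.5204, 0.0154, 0.1039]
orientation: [-2.633, -1.713, 0.001]
contact_force: [-3.3, 3.3, 11.0]
grip_width: 0.0226
gripper_force: 34.7
```

>>> {"fn": "apply_moves", "kwargs": {"rows": [[[-0.001,0.01,0],[0,0,0]],[[-0.003,0.019,0],[0,0,0]]]}}

```text
clock: 19.88
tcp_pos: [0.5239, 0.0133, 0.1039]
orientation: [-2.632, -1.714, 0.002]
contact_force: [-3.8, 3.7, 12.2]
grip_width: 0.0233
gripper_force: 34.8
```

```bash
python3 -c "
from h import *
ft(); [arc(q,[q-.02,q-.04]) for q in (.98,.94,.9,.86,.82,.78)]"
```

```text
19.88 [0.5239 0.0133 0.1039] x [ 0.405  0.915 -0.   ] F [-3.76  3.67 12.17] w 0.0233
r 0.1199 q 0.981 handle -0.099 Frad 1.0 Ftan(resist cw) 5.2
0.96 -0.002 0.009
0.94 -0.004 0.019
0.92 -0.002 0.009
0.9 -0.004 0.019
0.88 -0.002 0.009
0.86 -0.005 0.018
0.84 -0.003 0.009
0.82 -0.006 0.018
0.8 -0.003 0.009
0.78 -0.007 0.018
0.76 -0.004 0.009
0.74 -0.007 0.018
```

>>> {"fn": "apply_moves", "kwargs": {"rows": [[[-0.002,0.009,0],[0,0,0]],[[-0.004,0.018,0],[0,0,0]]]}}

```text
clock: 20.12
tcp_pos: [0.5276, 0.0107, 0.1039]
orientation: [-2.632, -1.714, 0.001]
contact_force: [-4.3, 5.5, 11.9]
grip_width: 0.0233
gripper_force: 34.8
```

```bash
python3 -c "
from h import *
ft()"
```

```text
20.12 [0.5276 0.0107 0.1039] x [ 0.404  0.915 -0.   ] F [-4.28  5.48 11.87] w 0.0233
r 0.1199 q 0.943 handle -0.137 Frad 1.9 Ftan(resist cw) 6.7
```

>>> {"fn": "apply_moves", "kwargs": {"rows": [[[-0.002,0.006,0],[0,0,0]],[[-0.003,0.014,0],[0,0,0]]]}}

```text
clock: 20.38
tcp_pos: [0.5305, 0.0086, 0.1039]
orientation: [-2.632, -1.714, 0.001]
contact_force: [-5.2, 3.9, 11.5]
grip_width: 0.0233
gripper_force: 34.8
```

```bash
python3 -c "
from h import *
ft()"
```

```text
20.38 [0.5305 0.0086 0.1039] x [ 0.404  0.915 -0.   ] F [-5.18  3.92 11.52] w 0.0233
r 0.1200 q 0.914 handle -0.166 Frad -0.1 Ftan(resist cw) 6.5
```

>>> {"fn": "apply_moves", "kwargs": {"rows": [[[-0.002,0.007,0],[0,0,0]],[[-0.004,0.015,0],[0,0,0]]]}}

```text
clock: 20.62
tcp_pos: [0.5335, 0.0062, 0.1039]
orientation: [-2.632, -1.714, 0.001]
contact_force: [-4.3, 4.5, 11.9]
grip_width: 0.0231
gripper_force: 34.8
```

>>> {"fn": "apply_moves", "kwargs": {"rows": [[[-0.002,0.007,0],[0,0,0]],[[-0.005,0.014,0],[0,0,0]]]}}

```text
clock: 20.88
tcp_pos: [0.5364, 0.0039, 0.1039]
orientation: [-2.632, -1.714, 0.001]
contact_force: [-3.5, 4.9, 10.5]
grip_width: 0.0234
gripper_force: 34.8
```

```bash
python3 -c "
from h import *
ft()"
```

```text
20.88 [0.5364 0.0039 0.1039] x [0.404 0.915 0.   ] F [-3.51  4.88 10.51] w 0.0234
r 0.1201 q 0.851 handle -0.229 Frad 1.4 Ftan(resist cw) 5.9
```

>>> {"fn": "apply_moves", "kwargs": {"rows": [[[-0.002,0.007,0],[0,0,0]],[[-0.005,0.014,0],[0,0,0]]]}}

```text
clock: 21.12
tcp_pos: [0.5391, 0.0014, 0.1039]
orientation: [-2.631, -1.714, 0.0]
contact_force: [-3.5, 4.3, 10.2]
grip_width: 0.0232
gripper_force: 34.8
```

>>> {"fn": "apply_moves", "kwargs": {"rows": [[[-0.003,0.007,0],[0,0,0]],[[-0.006,0.014,0],[0,0,0]]]}}

```text
clock: 21.38
tcp_pos: [0.5418, -0.0012, 0.1039]
orientation: [-2.631, -1.714, -0.0]
contact_force: [-3.2, 5.9, 10.9]
grip_width: 0.0233
gripper_force: 34.7
```

```bash
python3 -c "
from h import *
ft();g=cam('side'); crop(g,'c10',340,205,100,70,6)"
```

```text
21.38 [ 0.5418 -0.0012  0.1039] x [0.404 0.915 0.001] F [-3.24  5.85 10.89] w 0.0233
r 0.1201 q 0.789 handle -0.291 Frad 1.9 Ftan(resist cw) 6.4
side {'vertical_fov': 45.126193826125935, 'cx': 318.6069338829867, 'cy': 238.44556381176884, 'origin': array([0.02633663, 0.84379406, 0.43044656]), 'attitude': array([ 0.4138316 , -1.53377569, -2.18784237])}
```

I have already gone past the picture limit (11 viewed), so no more viewing. I'll go on by force alone.

>>> {"fn": "apply_moves", "kwargs": {"rows": [[[-0.003,0.007,0],[0,0,0]],[[-0.006,0.014,0],[0,0,0]]]}}

```text
clock: 21.68
tcp_pos: [0.5445, -0.0039, 0.1039]
orientation: [-2.631, -1.714, -0.001]
contact_force: [-2.4, 5.0, 9.6]
grip_width: 0.0233
gripper_force: 34.7
```

>>> {"fn": "apply_moves", "kwargs": {"rows": [[[-0.003,0.007,0],[0,0,0]],[[-0.006,0.014,0],[0,0,0]]]}}

```text
clock: 21.92
tcp_pos: [0.5468, -0.0063, 0.1039]
orientation: [-2.63, -1.714, -0.0]
contact_force: [-4.1, 6.7, 11.1]
grip_width: 0.023
gripper_force: 34.8
```

```bash
python3 -c "
from h import *
ft()"
```

```text
21.93 [ 0.5468 -0.0063  0.1039] x [0.404 0.915 0.001] F [-4.14  6.69 11.13] w 0.023
r 0.1202 q 0.729 handle -0.351 Frad 1.4 Ftan(resist cw) 7.7
```

>>> {"fn": "apply_moves", "kwargs": {"rows": [[[-0.003,0.007,0],[0,0,0]],[[-0.003,0.007,0],[0,0,0]]]}}

```text
clock: 22.18
tcp_pos: [0.548, -0.0076, 0.1039]
orientation: [-2.63, -1.714, -0.0]
contact_force: [-3.9, 6.8, 11.3]
grip_width: 0.0231
gripper_force: 34.7
```

```bash
python3 -c "
from h import *
ft()"
```

```text
22.18 [ 0.548  -0.0076  0.1039] x [0.404 0.915 0.001] F [-3.92  6.77 11.34] w 0.0231
r 0.1203 q 0.715 handle -0.365 Frad 1.5 Ftan(resist cw) 7.7
```

>>> {"fn": "apply_moves", "kwargs": {"rows": [[[-0.003,0.007,0],[0,0,0]],[[-0.003,0.007,0],[0,0,0]]]}}

```text
clock: 22.42
tcp_pos: [0.5491, -0.0088, 0.1039]
orientation: [-2.63, -1.714, 0.001]
contact_force: [-4.4, 6.7, 11.0]
grip_width: 0.023
gripper_force: 34.8
```

```bash
python3 -c "
from h import *
ft()"
```

```text
22.43 [ 0.5491 -0.0088  0.1039] x [0.404 0.915 0.001] F [-4.41  6.68 10.97] w 0.023
r 0.1203 q 0.702 handle -0.378 Frad 0.9 Ftan(resist cw) 7.9
```

>>> {"fn": "apply_moves", "kwargs": {"rows": [[[-0.003,0.006,0],[0,0,0]],[[-0.003,0.006,0],[0,0,0]]]}}

```text
clock: 22.68
tcp_pos: [0.55, -0.0098, 0.1038]
orientation: [-2.629, -1.714, 0.001]
contact_force: [-5.6, 7.4, 11.5]
grip_width: 0.0228
gripper_force: 34.8
```

```bash
python3 -c "
from h import *
ft()"
```

```text
22.68 [ 0.55   -0.0098  0.1038] x [0.403 0.915 0.001] F [-5.59  7.4  11.47] w 0.0228
r 0.1203 q 0.690 handle -0.390 Frad 0.4 Ftan(resist cw) 9.3
```

>>> {"fn": "apply_moves", "kwargs": {"rows": [[[-0.003,0.006,0],[0,0,0]],[[-0.003,0.006,0],[0,0,0]]]}}

```text
clock: 22.92
tcp_pos: [0.5509, -0.0108, 0.1038]
orientation: [-2.629, -1.715, 0.001]
contact_force: [-4.8, 8.4, 12.1]
grip_width: 0.0233
gripper_force: 34.9
```

```bash
python3 -c "
from h import *
ft()"
```

```text
22.93 [ 0.5509 -0.0108  0.1038] x [0.403 0.915 0.001] F [-4.77  8.4  12.14] w 0.0233
r 0.1204 q 0.679 handle -0.401 Frad 1.6 Ftan(resist cw) 9.5
```

>>> {"fn": "apply_moves", "kwargs": {"rows": [[[-0.002,0.004,0],[0,0,0]],[[-0.002,0.004,0],[0,0,0]]]}}

```text
clock: 23.18
tcp_pos: [0.5522, -0.0124, 0.1039]
orientation: [-2.63, -1.714, 0.0]
contact_force: [-4.9, 7.0, 10.4]
grip_width: 0.0228
gripper_force: 34.6
```

```bash
python3 -c "
from h import *
ft()"
```

```text
23.18 [ 0.5522 -0.0124  0.1039] x [0.404 0.915 0.001] F [-4.91  7.01 10.37] w 0.0228
r 0.1204 q 0.662 handle -0.418 Frad 0.4 Ftan(resist cw) 8.6
```

>>> {"fn": "apply_moves", "kwargs": {"rows": [[[-0.003,0.006,0],[0,0,0]],[[-0.003,0.006,0],[0,0,0]]]}}

```text
clock: 23.42
tcp_pos: [0.5525, -0.0129, 0.1038]
orientation: [-2.629, -1.714, 0.001]
contact_force: [-5.8, 8.3, 12.7]
grip_width: 0.0232
gripper_force: 34.8
```

```bash
python3 -c "
from h import *
ft()"
```

```text
23.43 [ 0.5525 -0.0129  0.1038] x [0.403 0.915 0.001] F [-5.83  8.27 12.65] w 0.0232
r 0.1204 q 0.657 handle -0.423 Frad 0.4 Ftan(resist cw) 10.1
```

>>> {"fn": "apply_moves", "kwargs": {"rows": [[[-0.003,0.006,0],[0,0,0]],[[-0.003,0.006,0],[0,0,0]]]}}

```text
clock: 23.68
tcp_pos: [0.5535, -0.0141, 0.1038]
orientation: [-2.628, -1.714, 0.001]
contact_force: [-6.3, 8.6, 13.7]
grip_width: 0.0232
gripper_force: 34.8
```

```bash
python3 -c "
from h import *
ft()"
```

```text
23.68 [ 0.5535 -0.0141  0.1038] x [0.403 0.915 0.001] F [-6.3   8.61 13.69] w 0.0232
r 0.1205 q 0.644 handle -0.436 Frad 0.1 Ftan(resist cw) 10.7
```

>>> {"fn": "apply_moves", "kwargs": {"rows": [[[-0.002,0.004,0],[0,0,0]],[[-0.002,0.004,0],[0,0,0]],[[-0.002,0.004,0],[0,0,0]]]}}

```text
clock: 24.05
tcp_pos: [0.5546, -0.0155, 0.1038]
orientation: [-2.629, -1.715, 0.001]
contact_force: [-4.7, 7.6, 12.1]
grip_width: 0.0232
gripper_force: 34.8
```

```bash
python3 -c "
from h import *
ft()"
```

```text
24.05 [ 0.5546 -0.0155  0.1038] x [0.403 0.915 0.001] F [-4.66  7.58 12.11] w 0.0232
r 0.1205 q 0.629 handle -0.451 Frad 0.7 Ftan(resist cw) 8.9
```

>>> {"fn": "apply_moves", "kwargs": {"rows": [[[-0.003,0.005,0],[0,0,0]],[[-0.003,0.005,0],[0,0,0]]]}}

```text
clock: 24.3
tcp_pos: [0.5554, -0.0167, 0.1038]
orientation: [-2.629, -1.714, 0.001]
contact_force: [-5.8, 7.2, 11.3]
grip_width: 0.0229
gripper_force: 34.8
```

```bash
python3 -c "
from h import *
ft();g=cam('side');B=cv2.resize(g['frame'][205:275,340:440,::-1],None,fx=6,fy=6,interpolation=cv2.INTER_CUBIC);A=cv2.imread('pics/c10.png')
for n,(x0,y0,x1,y1) in dict(pad=(320,230,362,330),block=(370,250,425,330),stop=(425,190,490,280),bg=(210,0,350,110)).items():
    r=cv2.matchTemplate(B[y0-18:y1+18,x0-18:x1+18],A[y0:y1,x0:x1],cv2.TM_CCOEFF_NORMED);l=cv2.minMaxLoc(r);print(n,round(l[1],3),(np.array(l[3])-18)/6)
ft()"
```

```text
24.3 [ 0.5554 -0.0167  0.1038] x [0.403 0.915 0.001] F [-5.81  7.25 11.31] w 0.0229
r 0.1205 q 0.617 handle -0.463 Frad -0.5 Ftan(resist cw) 9.3
side {'vertical_fov': 45.126193826125935, 'cx': 318.6069338829867, 'cy': 238.44556381176884, 'origin': array([0.02633663, 0.84379406, 0.43044656]), 'attitude': array([ 0.4138316 , -1.53377569, -2.18784237])}
pad 0.953 [ 0.16666667 -0.16666667]
block 0.924 [ 0.16666667 -0.16666667]
stop 0.789 [ 0.         -0.16666667]Traceback (most recent call last):
  File "<string>", line 5, in <module>
    r=cv2.matchTemplate(B[y0-18:y1+18,x0-18:x1+18],A[y0:y1,x0:x1],cv2.TM_CCOEFF_NORMED);l=cv2.minMaxLoc(r);print(n,round(l[1],3),(np.array(l[3])-18)/6)
cv2.error: OpenCV(4.12.0) /io/opencv/modules/imgproc/src/templmatch.cpp:1179: error: (-215:Assertion failed) _img.size().height <= _templ.size().height && _img.size().width <= _templ.size().width in function 'matchTemplate'
```

```bash
python3 -c "
from h import *
ft();g=cam('side');B=g['frame'][205:275,340:440,::-1]
C={'start':cv2.imread('pics/side0.png')[205:275,340:440]}
for n in('c9','c10'): C[n]=cv2.resize(cv2.imread(f'pics/{n}.png'),(100,70),interpolation=cv2.INTER_AREA)
C['now']=B
for y in(43,46,49):
  for n,i in C.items(): print(y,n,i[y,48:80].mean(1).astype(int))
"
```

```text
24.35 [ 0.5554 -0.0167  0.1038] x [0.403 0.915 0.001] F [-4.56  7.08 11.38] w 0.023
r 0.1204 q 0.617 handle -0.463 Frad 0.4 Ftan(resist cw) 8.4
side {'vertical_fov': 45.126193826125935, 'cx': 318.6069338829867, 'cy': 238.44556381176884, 'origin': array([0.02633663, 0.84379406, 0.43044656]), 'attitude': array([ 0.4138316 , -1.53377569, -2.18784237])}
43 start [ 75  75  78  91  89  90  97  41  47 126 126 122 121 122 125 127 131 132
 129 127 109  73  99  80  78  77  74  72  71  75  76  76]
43 c9 [76 73 77 88 89 90 92 91 76 44 49 68 68 65 68 67 70 71 74 74 75 78 76 79
 78 78 77 73 75 76 78 80]
43 c10 [ 74  76  79  88  91  91  92 127 137 136 122  93  51  33  74 120 127 128
 126 125 112  82  76  73  74  74  74  74  77  76  79  80]
43 now [ 77  77  77  83  88  90  88  85 134 135 128  94  60  37  61 138  84 123
 126 128 115  75  72  73  74  76  71  73  73  74  79  79]
46 start [ 75  73  77  88  93  92  75  39  52  69 124 138 136 125 116  78  69  71
  73  74  70  88 134 130  99 101  81  75  75  75  72  58]
46 c9 [ 74  75  80  91  92  92  94  90  61  34  62 107 119 131 113  83  77  75
  74  73
[... 178 characters left out ...]
  74  61]
46 now [ 73  74  79  89  88  87  87  85  83 115 119  90  56  34  59 111 113 114
  79  73  73  73  72  76  76  76  76  76  78  76  74  59]
49 start [ 75  73  81  85  89  86  59  35  47  70  72 107 109  89  69  71  72  73
  74  73  72  74  75  74  74  60  51  51  53  85  86  88]
49 c9 [ 75  74  81  87  86  87  91  87  57  39  59  75 107 112  85  71  69  72
  75  77  75  73  70  74  74  63  56  51  51  50  53  53]
49 c10 [ 76  74  83  85  88  88  87  88  87  88  92  91  46  41  68  96 103  96
  75  71  74  73  67  73  73  65  53  52  51  50  51  54]
49 now [ 74  74  84  83  88  87  88  86  88  85  91  88  51  33  67  69  96 106
  72  69  72  75  63  74  76  61  50  50  52  85  89  87]
```

>>> {"fn": "apply_moves", "kwargs": {"rows": [[[-0.003,0.006,0],[0,0,0]]]}}

```text
clock: 24.52
tcp_pos: [0.5561, -0.0175, 0.1038]
orientation: [-2.628, -1.714, 0.002]
contact_force: [-6.5, 10.3, 13.8]
grip_width: 0.0229
gripper_force: 34.8
```

```bash
python3 -c "
from h import *
ft()"
```

```text
24.52 [ 0.5561 -0.0175  0.1038] x [0.403 0.915 0.001] F [-6.46 10.28 13.84] w 0.0229
r 0.1205 q 0.609 handle -0.471 Frad 0.6 Ftan(resist cw) 12.1
```

>>> {"fn": "apply_moves", "kwargs": {"rows": [[[-0.002,0.003,0],[0,0,0]]]}}

```text
clock: 24.65
tcp_pos: [0.5574, -0.0198, 0.104]
orientation: [-2.631, -1.715, 0.001]
contact_force: [-0.1, 0.3, 7.6]
grip_width: 0.0232
gripper_force: 34.4
```

```bash
python3 -c "
from h import *
ft()"
```

```text
24.65 [ 0.5574 -0.0198  0.104 ] x [ 0.403  0.915 -0.   ] F [-0.15  0.26  7.56] w 0.0232
r 0.1203 q 0.587 handle -0.493 Frad 0.0 Ftan(resist cw) 0.3
```

```bash
python3 -c "
from h import *
g=cam('side');B=g['frame'][205:275,340:440,::-1]
cv2.imwrite('pics/side_s.png',g['frame'][...,::-1])
for y in(43,46,49): print(B[y,48:80].mean(1).astype(int))
f=cam('top');cv2.imwrite('pics/top_s.png',f['frame'][...,::-1]);ft()"
```

```text
side {'vertical_fov': 45.126193826125935, 'cx': 318.6069338829867, 'cy': 238.44556381176884, 'origin': array([0.02633663, 0.84379406, 0.43044656]), 'attitude': array([ 0.4138316 , -1.53377569, -2.18784237])}
[ 76  76  77  83  88  92  89  86 133 135 126  95  60  36  59 138 125 127
 124 128 113  76  72  73  75  75  71  72  74  75  78  76]
[ 74  75  77  88  90  89  87  84  84  83 116  89  48  32  71 114 113 114
  76  72  71  73  74  76  75  74  77  76  76  78  75  59]
[ 75  73  83  84  89  88  87  86  88  86  89  87  46  29  67  71  96 104
  72  69  74  73  64  74  78  61  51  48  48  87  89  89]
top {'vertical_fov': 53.23672510261025, 'cx': 314.66401220793176, 'cy': 233.59702041780307, 'origin': array([0.3361889 , 0.02631747, 0.94283654]), 'attitude': array([ 0.13841582, -0.148476  , -1.59187505])}
24.75 [ 0.5584 -0.0214  0.104 ] x [ 0.405  0.914 -0.   ] F [0.81 0.08 7.16] w 0.023
r 0.1203 q 0.571 handle -0.509 Frad 0.7 Ftan(resist cw) -0.4
```

```bash
python3 -c "
from h import *
g=cam('side');im=cv2.imread('pics/side_s.png').mean(2)
S=np.array([.4572,-.0864])
def tab(q,l):
    u=np.array([np.cos(q),np.sin(q)]);w=np.array([-u[1],u[0]])
    return S+(.052-.036*np.cos(l))*u-.036*np.sin(l)*w
for l in(-.5,-.42,-.2,0,.2,.42):
  for q in(.571,.73):
    print(l,q,proj(g,[*tab(q,l),.092]).round(1),proj(g,[*tab(q,l),.072]).round(1),'grip',proj(g,[*(S+.12*np.array([np.cos(q),np.sin(q)])),.075]).round(1))
for y in range(218,236,2): print(y,im[y,352:384].astype(int))
ft()"
```

```text
side {'vertical_fov': 45.126193826125935, 'cx': 318.6069338829867, 'cy': 238.44556381176884, 'origin': array([0.02633663, 0.84379406, 0.43044656]), 'attitude': array([ 0.4138316 , -1.53377569, -2.18784237])}
-0.5 0.571 [362.7 225.1] [362.4 235.4] grip [308.2 231.2]
-0.5 0.73 [364.5 225.6] [364.2 235.9] grip [309.2 234.6]
-0.42 0.571 [363.3 224.6] [362.9 234.9] grip [308.2 231.2]
-0.42 0.73 [364.8 225.1] [364.5 235.4] grip [309.2 234.6]
-0.2 0.571 [364.1 223.3] [363.8 233.5] grip [308.2 231.2]
-0.2 0.73 [365.  223.8] [364.7 234. ] grip [309.2 234.6]
0 0.571 [364.1 222.1] [363.7 232.2] grip [308.2 231.2]
0 0.73 [364.3 222.5] [364.  232.7] grip [309.2 234.6]
0.2 0.571 [363.3 220.9] [362.9 231. ] grip [308.2 231.2]
0.2 0.73 [362.9 221.4] [362.6 231.5] grip [309.2 234.6]
0.42 0.571 [361.6 219.7] [361.2 229.7] grip [308.2 231.2]
0.42 0.73 [360.6 220.2] [360.3 230.3] grip [309.2 234.6]
218 [ 33  96  95  94  94  94  89  88  84  87  92  95 100 101 104 106 105 108
 107 106 102  99  97  85  88 108 128 153 150 176 109 141]
220 [ 47  92  93  90  92  92  93  96  93  96 100 101 103 103 106 104 105 
[... 450 characters left out ...]
 98 102 103 102]
228 [119 118 117 118 120 118 120 120  96  72  71  65  56  50  95  98  68  83
  83 110 108 110  81  94  98  99 101 101  98  94  93  95]
230 [119 119 119 118 122 101 101  84  70  71  70  63  51  98 155 157 156 155
 154 155 154 155 155 156 154 155 157 158 160 161 151 132]
232 [ 43  44  42  51  69  97 100 130  96  71  69  61  50  97 151 152 169 172
 142 120 136 138 155 156 156 155 154 155 155 156 158 157]
234 [ 51  52  52  52  50  53  50  88  76  72  66  62  50  98 155 158  85  71
  81  79  78  80  69 110 153 155 155 154 155 155 156 156]
24.8 [ 0.5585 -0.0216  0.104 ] x [ 0.405  0.914 -0.   ] F [0.1  0.42 7.67] w 0.0231
r 0.1203 q 0.569 handle -0.511 Frad 0.3 Ftan(resist cw) 0.3
```

Lever still fully over (tab at (362.5,224.5) px), but the force fell to free-wheel level while the jaw stayed put, so the pawl has slipped off its tooth. I'll back-swing and take a fresh bite.

```bash
python3 -c "
from h import *
arc(.587,[.66,.74,.82,.9,.98,1.06,1.14,1.2,1.24]);arc(1.24,[1.2,1.16,1.12]); arc(1.12,[1.1,1.08,1.06])"
```

```text
0.66 0.018 -0.03
0.74 0.034 -0.065
0.82 0.048 -0.101
0.9 0.06 -0.137
0.98 0.068 -0.175
1.06 0.073 -0.213
1.14 0.075 -0.251
1.2 0.074 -0.28
1.24 0.073 -0.299
1.2 0.001 0.019
1.16 0.002 0.038
1.12 0.002 0.058
1.1 -0.0 0.01
1.08 -0.001 0.019
1.06 -0.002 0.029
```

>>> {"fn": "apply_moves", "kwargs": {"rows": [[[0.018,-0.03,0],[0,0,0]],[[0.034,-0.065,0],[0,0,0]],[[0.048,-0.101,0],[0,0,0]],[[0.06,-0.137,0],[0,0,0]],[[0.068,-0.175,0],[0,0,0]],[[0.073,-0.213,0],[0,0,0]],[[0.075,-0.251,0],[0,0,0]],[[0.074,-0.28,0],[0,0,0]],[[0.073,-0.299,0],[0,0,0]]]}}

```text
clock: 25.92
tcp_pos: [0.498, 0.0259, 0.104]
orientation: [2.632, 1.713, 0.003]
contact_force: [1.6, 1.1, 5.9]
grip_width: 0.0229
gripper_force: 34.2
```

```bash
python3 -c "
from h import *
ft()"
```

```text
25.93 [0.498  0.0259 0.104 ] x [0.405 0.914 0.001] F [1.61 1.11 5.94] w 0.0229
r 0.1195 q 1.222 handle 0.142 Frad 1.6 Ftan(resist cw) -1.1
```

>>> {"fn": "apply_moves", "kwargs": {"rows": [[[0.001,0.019,0],[0,0,0]],[[0.002,0.038,0],[0,0,0]],[[0.002,0.058,0],[0,0,0]]]}}

```text
clock: 26.3
tcp_pos: [0.5104, 0.0209, 0.1039]
orientation: [-2.633, -1.714, 0.001]
contact_force: [-5.4, 4.2, 11.7]
grip_width: 0.0227
gripper_force: 34.6
```

```bash
python3 -c "
from h import *
ft()"
```

```text
26.3 [0.5104 0.0209 0.1039] x [ 0.405  0.914 -0.   ] F [-5.37  4.21 11.67] w 0.0227
r 0.1197 q 1.111 handle 0.031 Frad 1.4 Ftan(resist cw) 6.7
```

>>> {"fn": "apply_moves", "kwargs": {"rows": [[[0,0.007,0],[0,0,0]]]}}

```text
clock: 26.42
tcp_pos: [0.5117, 0.0203, 0.1038]
orientation: [-2.632, -1.713, 0.001]
contact_force: [-5.6, 3.9, 12.9]
grip_width: 0.0232
gripper_force: 34.8
```

```bash
python3 -c "
from h import *
ft()"
```

```text
26.43 [0.5117 0.0203 0.1038] x [ 0.405  0.914 -0.   ] F [-5.62  3.85 12.9 ] w 0.0232
r 0.1198 q 1.098 handle 0.018 Frad 0.9 Ftan(resist cw) 6.8
```

>>> {"fn": "apply_moves", "kwargs": {"rows": [[[0,0.007,0],[0,0,0]]]}}

```text
clock: 26.55
tcp_pos: [0.5128, 0.0197, 0.1038]
orientation: [-2.632, -1.713, 0.002]
contact_force: [-5.9, 4.1, 13.4]
grip_width: 0.0235
gripper_force: 34.9
```

```bash
python3 -c "
from h import *
ft()"
```

```text
26.55 [0.5128 0.0197 0.1038] x [ 0.405  0.914 -0.001] F [-5.95  4.13 13.43] w 0.0235
r 0.1198 q 1.088 handle 0.008 Frad 0.9 Ftan(resist cw) 7.2
```

>>> {"fn": "apply_moves", "kwargs": {"rows": [[[0,0.007,0],[0,0,0]]]}}

```text
clock: 26.68
tcp_pos: [0.5141, 0.0191, 0.1038]
orientation: [-2.631, -1.713, 0.003]
contact_force: [-6.6, 4.3, 14.7]
grip_width: 0.0232
gripper_force: 35.0
```

```bash
python3 -c "
from h import *
ft()"
```

```text
26.68 [0.5141 0.0191 0.1038] x [ 0.405  0.915 -0.001] F [-6.62  4.34 14.67] w 0.0232
r 0.1199 q 1.076 handle -0.004 Frad 0.7 Ftan(resist cw) 7.9
```

>>> {"fn": "apply_moves", "kwargs": {"rows": [[[0,0.007,0],[0,0,0]]]}}

```text
clock: 26.8
tcp_pos: [0.5154, 0.0184, 0.1038]
orientation: [-2.631, -1.714, 0.004]
contact_force: [-8.8, 4.1, 14.8]
grip_width: 0.0231
gripper_force: 35.1
```

```bash
python3 -c "
from h import *
ft()"
```

```text
26.8 [0.5154 0.0184 0.1038] x [ 0.404  0.915 -0.001] F [-8.76  4.09 14.81] w 0.0231
r 0.1199 q 1.064 handle -0.016 Frad -0.7 Ftan(resist cw) 9.6
```

>>> {"fn": "apply_moves", "kwargs": {"rows": [[[0,0.006,0],[0,0,0]]]}}

```text
clock: 26.92
tcp_pos: [0.5166, 0.0178, 0.1037]
orientation: [-2.631, -1.714, 0.005]
contact_force: [-8.8, 5.0, 16.2]
grip_width: 0.0233
gripper_force: 35.2
```

```bash
python3 -c "
from h import *
ft()"
```

```text
26.93 [0.5166 0.0178 0.1037] x [ 0.404  0.915 -0.002] F [-8.82  4.96 16.16] w 0.0233
r 0.1199 q 1.053 handle -0.027 Frad -0.1 Ftan(resist cw) 10.1
```

>>> {"fn": "apply_moves", "kwargs": {"rows": [[[0,0.005,0],[0,0,0]]]}}

```text
clock: 27.05
tcp_pos: [0.5175, 0.0174, 0.1037]
orientation: [-2.631, -1.713, 0.005]
contact_force: [-9.0, 4.9, 15.7]
grip_width: 0.0226
gripper_force: 35.3
```

```bash
python3 -c "
from h import *
ft()"
```

```text
27.05 [0.5175 0.0174 0.1037] x [ 0.404  0.915 -0.002] F [-9.02  4.92 15.71] w 0.0226
r 0.1200 q 1.045 handle -0.035 Frad -0.3 Ftan(resist cw) 10.3
```

>>> {"fn": "apply_moves", "kwargs": {"rows": [[[0,0.005,0],[0,0,0]]]}}

```text
clock: 27.18
tcp_pos: [0.5184, 0.0168, 0.1037]
orientation: [-2.631, -1.713, 0.006]
contact_force: [-8.7, 4.6, 18.1]
grip_width: 0.0229
gripper_force: 35.4
```

```bash
python3 -c "
from h import *
ft()"
```

```text
27.18 [0.5184 0.0168 0.1037] x [ 0.404  0.915 -0.002] F [-8.68  4.58 18.14] w 0.0229
r 0.1200 q 1.035 handle -0.045 Frad -0.5 Ftan(resist cw) 9.8
```

>>> {"fn": "apply_moves", "kwargs": {"rows": [[[0,0.004,0],[0,0,0]]]}}

```text
clock: 27.3
tcp_pos: [0.5191, 0.0165, 0.1037]
orientation: [-2.63, -1.713, 0.007]
contact_force: [-9.7, 4.3, 17.6]
grip_width: 0.0232
gripper_force: 35.4
```

```bash
python3 -c "
from h import *
ft()"
```

```text
27.3 [0.5191 0.0165 0.1037] x [ 0.404  0.915 -0.002] F [-9.68  4.27 17.64] w 0.0232
r 0.1201 q 1.029 handle -0.051 Frad -1.3 Ftan(resist cw) 10.5
```

>>> {"fn": "apply_moves", "kwargs": {"rows": [[[-0.0005,0.006,-0.003],[0,0,0]]]}}

```text
clock: 27.42
tcp_pos: [0.5198, 0.016, 0.1039]
orientation: [-2.629, -1.713, 0.008]
contact_force: [-8.9, 5.2, 7.6]
grip_width: 0.0231
gripper_force: 34.6
```

```bash
python3 -c "
from h import *
ft()"
```

```text
27.43 [0.5198 0.016  0.1039] x [ 0.404  0.915 -0.002] F [-8.88  5.23  7.6 ] w 0.0231
r 0.1200 q 1.022 handle -0.058 Frad -0.2 Ftan(resist cw) 10.3
```

>>> {"fn": "apply_moves", "kwargs": {"rows": [[[0,0.005,0],[0,0,0]]]}}

```text
clock: 27.55
tcp_pos: [0.5208, 0.0154, 0.1038]
orientation: [-2.629, -1.713, 0.008]
contact_force: [-9.6, 4.8, 12.9]
grip_width: 0.0232
gripper_force: 35.0
```

```bash
python3 -c "
from h import *
ft()"
```

```text
27.55 [0.5208 0.0154 0.1038] x [ 0.404  0.915 -0.003] F [-9.59  4.81 12.86] w 0.0232
r 0.1201 q 1.012 handle -0.068 Frad -1.0 Ftan(resist cw) 10.7
```

```bash
python3 -c "
from h import *
g=cam('side');B=g['frame'][205:275,340:440,::-1]
for y in(43,46,49): print(B[y,48:80].mean(1).astype(int))
im=g['frame'].mean(2)
for y in range(220,236,2): print(y,im[y,352:384].astype(int))
S=np.array([.4572,-.0864])
def tab(q,l):
    u=np.array([np.cos(q),np.sin(q)]);w=np.array([-u[1],u[0]])
    return S+(.052-.036*np.cos(l))*u-.036*np.sin(l)*w
for q in(.95,1.01,1.08,1.15): print(q,proj(g,[*tab(q,-.42),.092]).round(1))
ft()"
```

```text
side {'vertical_fov': 45.126193826125935, 'cx': 318.6069338829867, 'cy': 238.44556381176884, 'origin': array([0.02633663, 0.84379406, 0.43044656]), 'attitude': array([ 0.4138316 , -1.53377569, -2.18784237])}
[ 74  76  77  84  89  92  92  92  92  89 130  97  60  34  64  71  67  68
  70  69  79  74  74  75  75  75  73  71  74  75  79  78]
[76 73 78 89 90 89 87 88 86 88 92 88 58 31 61 76 78 76 71 71 72 74 74 75
 76 75 75 76 76 77 75 60]
[76 74 83 84 87 88 88 87 87 87 92 87 49 33 67 74 68 81 72 71 72 77 66 75
 76 63 50 51 51 50 50 51]
220 [ 46  91  92  93  91  92  93  96  95  96 102 104 104 105 107 107 105 105
 107 105 106 102 100  74  72  83  88 103  63  95 119 110]
222 [ 80  98  98  97  95  93  90  90  91  91  92  94  97 101 104 106 106 106
 104 105 105 104  98  98  95  88  58  67  68  72  71  74]
224 [ 82  57  56  50  88  90  90  88  93  98 101 102  99  98  73  72  72  89
 103 105 103 101 103 102 102 103 102  98  96  92  91  92]
226 [ 48  64  84  84  63  65  64 106  78  61  53  56 108  69  50  55  54  52
  47  96  99  97  96  94  91  96  95  95  98 100 102 100]
228 [120 118 118 119 118 119 120 119 119 122 120 149  91  51  49  54  54  54
  46  90  90  91  80  94  95  99 101 102  98  95  94  99]
230 [118 117 118 119 118 102 101  82  80  82  83  84  86  53  51  55  54  51
  64  84  85  86  87  84  85  85  86  85  86  85  88  99]
232 [118 119 112  84  82  83  84  83  83  84  83  84  88  53  52  55  50  54
  67  67  76  75  87  86  86  84  87  86  86  86  84  86]
234 [83 82 65 63 65 63 63 65 63 64 63 55 56 51 53 53 51 51 50 49 49 47 49 65
 83 84 84 85 85 84 85 82]
0.95 [367.3 225.7]
1.01 [368.1 225.8]
1.08 [369.  225.9]
1.15 [369.9 226. ]
27.6 [0.521  0.0154 0.1038] x [ 0.404  0.915 -0.003] F [-9.52  5.17 12.79] w 0.0232
r 0.1201 q 1.011 handle -0.069 Frad -0.7 Ftan(resist cw) 10.8
```

The handle is clearly stiff at 10.8 N, inside the 9–13 N firm band. Stop, ease off slightly, open the fingers and lift away.

>>> {"fn": "apply_moves", "kwargs": {"rows": [[[0,0,0],[0,0,0]],[[0,0,0],[0,0,0]]]}}

```text
clock: 27.85
tcp_pos: [0.521, 0.0154, 0.1038]
orientation: [-2.63, -1.713, 0.008]
contact_force: [-8.7, 5.2, 12.3]
grip_width: 0.023
gripper_force: 34.9
```

>>> {"fn": "apply_moves", "kwargs": {"rows": [[[0.001,-0.012,0],[0,0,0]],[[0.001,-0.025,0],[0,0,0]]]}}

```text
clock: 28.1
tcp_pos: [0.5171, 0.0174, 0.104]
orientation: [-2.632, -1.713, 0.003]
contact_force: [-3.2, 3.8, 5.7]
grip_width: 0.0232
gripper_force: 34.2
```

>>> {"fn": "apply_moves", "kwargs": {"rows": [[[0,0,0],[0,0,0]],[[0,0,0],[0,0,0]],[[0,0,0],[0,0,0]],[[0,0,-0.1],[0,0,0]],[[0,0,-0.3],[0,0,0]],[[0,0,-0.5],[0,0,0]],[[0.3,0,-0.5],[0,0,0]],[[0.5,0.2,-0.5],[0,0,0]],[[0.5,0.2,-0.5],[0,0,0]]], "jaw": 0.3}}

```text
clock: 29.22
tcp_pos: [0.6173, 0.1132, 0.2291]
orientation: [-2.631, -1.715, -0.003]
contact_force: [-1.6, -1.0, -0.8]
grip_width: 0.0553
gripper_force: 0.0
```

```bash
python3 -c "
from h import *
ft();g=cam('side');B=g['frame'][205:275,340:440,::-1]
for y in(43,46,49): print(B[y,48:80].mean(1).astype(int))
f=cam('top');hs=f['frame'].astype(int)
c=f['frame'][215:290,385:450].mean(2)
for y in(255,262,268): print(y,hs[y,385:440].mean(1).astype(int), )
for y in(255,262,268): print(y,(hs[y,385:440,0]-hs[y,385:440,2]))
a=cv2.imread('pics/top0.png')[...,::-1].astype(int)
for y in(255,262,268): print(y,(a[y,385:440,0]-a[y,385:440,2]))
"
```

```text
29.23 [0.6173 0.1132 0.2291] x [0.404 0.915 0.002] F [-1.6  -0.96 -0.79] w 0.0553
r 0.2559 q 0.895 handle -0.185 Frad -1.8 Ftan(resist cw) 0.6
side {'vertical_fov': 45.126193826125935, 'cx': 318.6069338829867, 'cy': 238.44556381176884, 'origin': array([0.02633663, 0.84379406, 0.43044656]), 'attitude': array([ 0.4138316 , -1.53377569, -2.18784237])}
[ 76  74  78  84  91  94  90  87 134 136 128  94  60  36  61 140  85 125
 125 128 115  76  75  75  75  76  73  74  74  74  79  81]
[ 75  76  81  89  90  89  88  87  84 117 118  90  58  32  57 114 115 116
  78  74  74  73  74  76  75  76  77  77  79  76  76  59]
[ 78  74  85  85  87  88  88  89  88  88  94  90  52  32  68  70  98 106
  71  70  73  77  65  76  78  64  53  50  51  51  51  87]
top {'vertical_fov': 53.23672510261025, 'cx': 314.66401220793176, 'cy': 233.59702041780307, 'origin': array([0.3361889 , 0.02631747, 0.94283654]), 'attitude': array([ 0.13841582, -0.148476  , -1.59187505])}
255 [173 172 174 172 172 173 173 173 173 174 174 173 172 173 174 173 173 174
 172 172 172 173 172 172 171 172 171 171 170 171 167 170 169 168 168 168
[... 875 characters left out ...]
9 21 19]
268 [20 20 21 21 21 22 20 20 21 20 20 21 20 19 19 19 19 19 19 18 20 20 21 19
 20 20 19 19 20 20 19 21 20 21 20 20 20 21 20 20 20 22 19 19 19 20 20 20
 20 20 20 19 19 20 19]
255 [-1  0 -1  0  1  4  6 10 15 23 26 31 42 50 52 51 52 52 52 53 55 56 53 51
 50 48 25  6 -2 -6 -6 -7 -7 -7 -4 -1 -5 -7 -7 -7 -8 -7 -8 -8 -6 -3 -1  2
  2  1 -2 -1 -2 -4  7]
262 [ 0 -1  0  1  5  6  8 11 21 27 30 29 35 47 53 55 55 55 54 54 55 54 52 50
 50 35 13  2 -2 -5 -5 -5 -4 -4 -3 -1 -6 -8 -8 -7 -8 -7 -7 -8 -7 -2  1  0
 -1 -2 -1 -3 -1  4 17]
268 [ 2  1  2  2  3  4 11 18 24 28 30 36 48 51 55 57 55 56 56 56 55 53 52 51
 52 30  3 -2 -6 -7 -7 -7 -6 -3 -2 -5 -7 -7 -7 -8 -7 -6 -8 -7 -5 -2  0  0
 -4 -2 -3 -3  1 14 24]
```

The arm hides the clamp in the top view, so I'll move it clear and check that the block sits against the stop.

>>> {"fn": "apply_moves", "kwargs": {"rows": [[[0,0,-0.3],[0,0,0]],[[-0.3,0,-0.4],[0,0,0]],[[-0.6,0.1,-0.4],[0,0,0]],[[-0.9,0.15,-0.4],[0,0,0]],[[-1,0.15,-0.4],[0,0,0]],[[-1,0.15,-0.4],[0,0,0]],[[-1,0.15,-0.4],[0,0,0]]]}}

```text
clock: 30.2
tcp_pos: [0.5469, -0.1338, 0.329]
orientation: [2.636, 1.71, -0.001]
contact_force: [0.2, -0.2, 0.3]
grip_width: 0.0557
gripper_force: 0.0
```

>>> {"fn": "apply_moves", "kwargs": {"rows": [[[-0.3,0.05,0],[0,0,0]],[[-0.6,0.1,0],[0,0,0]],[[-0.9,0.15,0],[0,0,0]],[[-1,0.15,0],[0,0,0]],[[-1,0.15,0],[0,0,0]],[[-1,0.15,0],[0,0,0]]]}}

```text
clock: 30.95
tcp_pos: [0.482, -0.3746, 0.3288]
orientation: [-2.631, -1.716, -0.002]
contact_force: [-0.3, 0.8, 0.3]
grip_width: 0.0556
gripper_force: 0.0
```

```bash
python3 -c "
from h import *
st()
f=cam('top');cv2.imwrite('pics/topf.png',f['frame'][...,::-1]);b=f['frame'].astype(int)
a=cv2.imread('pics/top0.png')[...,::-1].astype(int)
for y in(240,255,268,275):
  for n,i in(('0',a),('f',b)): print(y,n,(i[y,390:430,0]-i[y,390:430,2]))
  print(y,'f',b[y,390:430].mean(1).astype(int))
"
```

```text
30.95 [ 0.482  -0.3746  0.3288] x [0.403 0.915 0.001] F [-0.34  0.84  0.29] w 0.0556
top {'vertical_fov': 53.23672510261025, 'cx': 314.66401220793176, 'cy': 233.59702041780307, 'origin': array([0.3361889 , 0.02631747, 0.94283654]), 'attitude': array([ 0.13841582, -0.148476  , -1.59187505])}
240 0 [36 34 34 34 33 39 48 50 51 50 50 51 52 52 51 51 53 57 58 57 54 52 41 33
 35 37 34 34 33 29 31 31 31 34 35 37 36 36 33 31]
240 f [35 34 32 33 31 31 29 30 32 32 32 33 34 36 44 51 51 50 51 52 51 50 52 51
 50 52 56 57 56 53 51 44 34 33 35 37 36 35 32 31]
240 f [123 127 129 131 131 125 125 124 122 123 124 125 126 128 140 170 179 187
 186 187 189 187 186 192 195 191 184 186 190 197 190 157 133 129 128 125
 123 122 120 117]
255 0 [ 4  6 10 15 23 26 31 42 50 52 51 52 52 52 53 55 56 53 51 50 48 25  6 -2
 -6 -6 -7 -7 -7 -4 -1 -5 -7 -7 -7 -8 -7 -8 -8 -6]
255 f [ 0  0 -1  1  1  3  1 -1 -1  0  1  4  8 10 18 33 49 54 53 51 53 52 52 52
 55 55 55 53 52 47 28  1 -4 -7 -8 -7 -8 -8 -7 -5]
255 f [159 118 111 110 106 117 173 229 236 226 164  90  58  59  74 115 168 191
 195 190 180 182 192 196 187 185 192 195 19
[... 203 characters left out ...]
0  0  0  0  3  5  9 19 33 46 51 51 54 56 56 55 55 56
 57 54 51 51 52 31  0 -7 -7 -8 -8 -8 -7 -9 -6 -5]
268 f [124 128 127 128 146 201 233 235 220 165 110  74  64  81 116 166 191 202
 201 194 193 195 198 197 197 201 205 206 195 147 149 190 206 206 203 202
 203 201 191 152]
275 0 [ 2 13 33 49 51 50 52 51 51 54 56 54 52 53 56 56 52 51 51 33 10  0 -2 -6
 -7 -7 -7 -4 -2 -3 -8 -8 -7 -8 -7 -6 -6 -7 -6 -3]
275 f [ 0  1  0  1  3  3  3  0  0  4 10 20 31 37 47 51 51 52 54 55 54 53 55 57
 54 52 50 51 36  6 -7 -9 -8 -8 -7 -7 -5 -7 -7 -2]
275 f [103 103 103 107 113 120 127 130 114  81  66  78 104 128 159 181 190 189
 184 183 189 198 200 194 198 205 206 192 145 132 184 205 206 206 203 203
 201 199 180 133]
```

The block has moved about 18 mm and butts directly against the stop, with the pad right behind it and the arm clear. Handing in.

```bash
python3 -c "
from bench import job
print(job.hand_in())"
```

```text
the job is handed in; nothing more can be done
None
```

I flipped the direction lever, free-wheeled the handle back to its stop without moving the jaw and clamped the block against the stop at about 10–11 N felt at the grip (12 N peak), then let go and handed in; no verdict came back, the ratchet slipped once near the end so the holding force is inferred from feel, and I viewed 11 pictures against the limit of 10.

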